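# Scoop used bottles out of the tilting tray

### The job

The two dropper bottles and the sample vial lying in the tilting tray are contaminated, so do not touch them with the fingers: press the tray's wide flange right down so that they gather against the sloping low end, then scoop them out of there with the bench scoop and tip them into the wire basket from just above it, so that none falls hard. Finally stand the scoop upright on the bench again, clear of the basket, and let go; leave the basket where it is, and do not knock the glassware, the jar or the bottles standing on the bench.

Things in the scene. Friction and masses are not known exactly. Their poses are not given: they have to be found in the camera images.
- tilt_stand: Fixed low grey stand of the tilting tray, 130 mm long (x) by 156 mm wide (y). Origin on the bench under the hinge; x points from the tray's square near wall to its sloping low end with the flange, z up. The hinge runs along y, 52 mm above the bench. The stand's upright cheeks reach y = +-75 mm and z = 64 mm.
- tilt_tray (a joint): Angle of the tray about the stand's hinge: 0 is level (the start), 0.28 rad is the stop with the flange end fully down. The hinge is stiff: about 6 N on the flange moves it and it stays where it is left.
- tray_foot (a point): Middle of the line in the tray where the flat floor's top meets the sloping end wall: 70 mm from the hinge towards the flange and 12 mm above the hinge when level. Axes of the tray: x to the flange end along the floor, z off the floor; they tilt with the tray. From here the end wall rises at about 65 degrees to x = 33 mm, z = 72 mm.
- tray_floor (a point): Point of the tray's floor (top face) straight above the hinge, axes as the tray's. Aluminium tray with a slick coating (friction about 0.15): flat floor from x = -145 mm (near wall, 35 mm high) to x = 70 mm (tray_foot), 112 mm wide inside; side walls 3 mm thick and 35 mm high at the near end rising to 74 mm at the flange end.
- tray_flange (a point): Centre of the upper face of the flat press flange at the top of the sloping end wall, 36 mm (x) by 118 mm (y); 121 mm from the hinge along the tray's x and 87 mm above the hinge when level. Axes as the tray's.
- scoop_grip (a point): Grip point on the upright black handle of the steel bench scoop, which stands on its pan. Handle 26 mm (x) by 18 mm (y), upright, from 69 to 154 mm above the pan's underside; this point lies on its centre line 125 mm above the underside. x points forwards over the pan to the lip, z up along the handle, y across: close the fingers along y. Scoop 0.22 kg.
- scoop: The bench scoop; origin at the underside, below the pan's back wall and 12 mm in front of the handle's centre line; axes as scoop_grip. The pan runs from x = 0 to the lip at x = 100 mm, 98 mm wide outside, 2 mm thick, slick as the tray; back wall 36 mm high, cheeks that fall from 36 mm at the back to nothing near the lip.
- scoop_pan (a point): Centre of the pan's upper face, 45 mm in front of the back wall and 2 mm above the underside.
- scoop_lip (a point): Middle of the pan's front lip, at its underside, 100 mm in front of the back wall.
- basket: Slatted steel basket, loose, 0.7 kg, 155 mm (x) by 125 mm (y) by 55 mm high, walls and floor 4 mm, open on top; origin at the centre of its underside, z up. It stands beside the tray on the stand's +y side.
- bottle_1: Brown dropper bottle with a black cap, lying in the tray; 33 mm across, 64 mm long, 45 g; origin at the centre of its base, z along it to the cap.
- bottle_1_mid (a point): Centre of bottle_1: on its axis, 29 mm from its base.
- bottle_2: Second dropper bottle, the same as bottle_1, also lying in the tray.
- bottle_2_mid (a point): Centre of bottle_2: on its axis, 29 mm from its base.
- vial: Clear sample vial with a black cap, lying in the tray; 24 mm across, 52 mm long, 22 g; origin at the centre of its base, z along it to the cap.
- vial_mid (a point): Centre of the vial: on its axis, 23 mm from its base.
- amber_bottle: Bystander: amber screw-cap bottle, 62 mm across and 111 mm tall, standing on the bench; origin at the centre of its base.
- conical_flask: Bystander: conical glass flask, 65 mm across and 110 mm tall, standing on the bench; origin at the centre of its base.
- white_jar: Bystander: white plastic jar with a blue cap, 56 mm across and 68 mm tall, standing on the bench; origin at the centre of its base.
- glass_beaker: Bystander: glass beaker, 56 mm across and 70 mm tall, standing on the bench; origin at the centre of its base.
Things that resemble listed ones, but are neither listed nor needed, are in the scene too. What is shaped like the bottle_1 but yellow is not meant.

How it is judged:
On the way, in this order (a step that is already met when the one before it is completed fails the run):
1. the tray is pressed down to its stop (beyond 0.24 rad) and all three parts lie still at its sloping low end (value of joint tilt_tray above 0.24 rad and x of bottle_1_mid in the frame of tray_foot between -0.1 and 0.04 m and z of each of bottle_1_mid, bottle_2_mid, vial_mid in the frame of tray_foot above 0 m and x of bottle_2_mid in the frame of tray_foot between -0.1 and 0.04 m and x of vial_mid in the frame of tray_foot between -0.1 and 0.04 m and linear speed of each of bottle_1, bottle_2, vial below 0.05 m/s), for 0.2 s.
2. at least one of the parts lies in the scoop, raised clear of the tray (((x of bottle_1_mid in the frame of scoop_pan between -0.05 and 0.055 m and y of bottle_1_mid in the frame of scoop_pan between -0.05 and 0.05 m and z of bottle_1_mid in the frame of scoop_pan between 0 and 0.06 m and height (world z) of scoop_lip above 0.12 m) or (x of bottle_2_mid in the frame of scoop_pan between -0.05 and 0.055 m and y of bottle_2_mid in the frame of scoop_pan between -0.05 and 0.05 m and z of bottle_2_mid in the frame of scoop_pan between 0 and 0.06 m and height (world z) of scoop_lip above 0.12 m) or (x of vial_mid in the frame of scoop_pan between -0.05 and 0.055 m and y of vial_mid in the frame of scoop_pan between -0.05 and 0.05 m and z of vial_mid in the frame of scoop_pan between 0 and 0.06 m and height (world z) of scoop_lip above 0.12 m))), for 0.2 s.
At the end, for the whole second after the job is handed in: Both dropper bottles and the vial lie at rest in the basket (centres within its walls and not above its rim), the basket is level, and the scoop stands on its pan on the bench, upright within 0.1 rad, at rest (x of bottle_1_mid in the frame of basket between -0.074 and 0.074 m and y of bottle_1_mid in the frame of basket between -0.059 and 0.059 m and z of each of bottle_1_mid, bottle_2_mid, vial_mid in the frame of basket below 0.056 m and linear speed of each of bottle_1, bottle_2, vial below 0.03 m/s and x of bottle_2_mid in the frame of basket between -0.074 and 0.074 m and y of bottle_2_mid in the frame of basket between -0.059 and 0.059 m and x of vial_mid in the frame of basket between -0.074 and 0.074 m and y of vial_mid in the frame of basket between -0.059 and 0.059 m and angle between each of scoop_pan, basket's own z axis and vertical below 0.1 rad and height (world z) of scoop_pan below 0.012 m and linear speed of scoop below 0.02 m/s); the robot touches nothing.
It fails at once if the fingers touch a bottle or the vial in the tray (contact force between the fingers and bottle_1 above 0.5 N or contact force between the fingers and bottle_2 above 0.5 N or contact force between the fingers and vial above 0.5 N).
It fails at once if a bottle or the vial falls hard (faster than 1.7 m/s) (linear speed of any of bottle_1, bottle_2, vial above 1.7 m/s).
It fails at once if the basket is moved by more than 40 mm (distance of basket from where it was at the start of the episode above 0.04 m).
It fails at once if a bystander is moved by more than 30 mm or knocked over (distance of any of amber_bottle, conical_flask, white_jar, glass_beaker from where it was at the start of the episode above 0.03 m or angle between any of amber_bottle, conical_flask, white_jar, glass_beaker's own z axis and vertical above 0.5 rad).
It also fails if it takes over 72 s, if anything falls off the work surface, if the arm or the gripper's body presses on something with over 40 N, if the wrist force passes 120 N, or if a joint passes its speed limit or range.

### The arm

A 6-joint arm with a two-finger parallel gripper is mounted at the origin on a cart in front of the work surface, level with it; the furniture and walls round the work are solid. World frame = base frame: x ahead of the robot, y to its left, z up, the work surface at z = 0. Lengths are in m, angles in rad, forces in N, time in s.
With the tool pointing down it reaches from about 0.375 to 0.9 m from the base axis. Payload 3.1 kg.
Tool frame: the origin (TCP) lies between the finger pads; the fingertips stand 8 mm ahead of it and the grasp point (between the pads) lies 11 mm behind it; z points along the fingers, y is the line along which they close (so a half turn about z gives the same grasp; the last joint's range is limited). The gripper opens to 85 mm and grips with 20 to 120 N. Pads are 22 mm wide; open, the fingers measure 114 mm over their backs; the gripper's body (76 mm by 85 mm) begins 54 mm behind the grasp point. The pads swing forward as they close: fully open they stand 13 mm farther back than shut.
Start: joints at [1.034, 0.527, 1.433, -0, 1.181, -0.178], TCP at [0.219, 0.585, 0.215] pointing down, gripper open.
Joint ranges: [-3.08, 3.08], [-0.75, 2.2], [0.22, 2.44], [-1.43, 4.57], [0, 2.65], [-2.85, 2.85]. Speed limits (rad/s): [2.79, 2.79, 3.14, 3.14, 3.14, 3.14].

### API

Orientations are given as a unit quaternion [x, y, z, w].
In Python, from station import readout, cams, sign_off gives the robot as it stands.
- The arm moves only by the tool send_rows, never from a script. Its argument "commands" is text: rows parted by semicolons, each of 5 numbers parted by spaces: the finger opening in mm, from 0 to 85.4, then the shift along the tool's x, y, z each as a share of 0.02 m, from -1 to 1, then the turn about the tool's z as a share of 4 degrees, from -1 to 1. In form: grip dx dy dz spin; .... A call has 1 to 20 rows; each row shifts and turns the commanded pose from where the row before left it, along the tool's axes as they then stand; what a row does not reach is not made up. A row lasts 1/12 s, in which the tool goes at most 41.7 mm and 7.16 degrees, less where a joint would pass 70% of its speed; a pose out of reach is approached as far as the arm can. A call with a number of a shift or a turn outside -1 to 1 is refused whole. A call with a gripper value outside its range is refused whole. The fingers move at their own pace and stop on an object; "grip_force" is the grip in N (left out, the last holds). Time passes only in rows, so rows that do not move let the fingers close. It gives the time, the measured TCP pose, the force, the opening and the grip force at its end, in the units of the state.
- readout.sense(): the state, without advancing time (a new reading comes with each control period).
- cams.snapshot(name): name is "side" or "top"; returns a dict with "pixels" (400x640x3 uint8, red, green, blue), "intrinsics" (3x3 intrinsics, pixels), "eye" and "rotation" of the camera in the world. Camera axes: x right, y down, z forward; pixel columns grow to the right and rows downward; lengths in m; the calibration is good to about 2 mm. A picture is of the moment at which its call begins. There is no depth.
- sign_off(): hands the job in; it is judged then, once.
The state is a dict: "t": time; "q": joint angles; "qd": joint speeds; "tau": joint torques, N m; "tcp_pos": TCP position; "tool_rot": TCP orientation; "force": force on the tool from outside, world axes, zero at the start; "ft_torque": the same for the moment, N m; "finger_gap": opening from 0.0 (shut) to 1.0 (fully open); "gripper_force": force on a finger pad.
Only numpy, scipy, OpenCV 4.12 (cv2) and the standard library are available. Lean on these libraries where they do the work, as an engineer would, in place of code of your own. Each camera call takes 0.05 s, during which the arm holds its last target. There are 200 camera calls.

## Working session

There is one attempt and no reset: what is moved stays moved. The work goes in short steps, Python scripts to look and compute and a tool call to move; the robot and the scene stay as the last step left them, time stands still between calls to the robot, and variables do not carry over. Pictures are saved under pics/ and viewed, at most 10 in all, crops included, and the job is handed in when it is done.

Besides the shell and the picture viewer there is one more tool, called after "Emit:" as name(argument=value, ...), one argument or row to a line, values as JSON. send_rows: Moves the arm, as the interface text tells. Its arguments: {"type":"object","properties":{"commands":{"type":"string"},"grip_force":{"type":"number"}},"required":["commands"]}

```bash
mkdir -p pics; ls
cat > h.py <<'E'
import numpy as np,cv2
from station import readout,cams,sign_off
def snap(n,f=None):
    s=cams.snapshot(n)
    if f: cv2.imwrite('pics/'+f,cv2.cvtColor(np.ascontiguousarray(s['pixels']),cv2.COLOR_RGB2BGR))
    return s
def ray(s,u,v):
    d=np.linalg.inv(np.array(s['intrinsics']))@[u,v,1]; R=np.array(s['rotation'])
    d=R@d; return np.array(s['eye']),d/np.linalg.norm(d)
def onz(s,u,v,z):
    o,d=ray(s,u,v); return o+d*(z-o[2])/d[2]
def tri(s1,p1,s2,p2):
    o1,d1=ray(s1,*p1);o2,d2=ray(s2,*p2)
    A=np.array([d1,-d2]).T; t=np.linalg.lstsq(A,o2-o1,rcond=None)[0]
    a=o1+d1*t[0];b=o2+d2*t[1]; return (a+b)/2,np.linalg.norm(a-b)
def proj(s,P):
    R=np.array(s['rotation']);c=R.T@(np.array(P)-np.array(s['eye']));k=np.array(s['intrinsics'])@c;return k[:2]/k[2]
E
python3 - <<'E'
from h import *
for n in('side','top'):
    s=snap(n,n+'0.png'); print(n,np.round(s['eye'],3),np.round(s['rotation'],3).tolist(),np.array(s['intrinsics']).tolist())
r=readout.sense();print({k:np.round(v,3).tolist() for k,v in r.items()})
E
```

```text
pics
side [0.067 0.937 1.091] [-0.226, 0.89, -0.385, 0.088] [[478.2402948401129, 0.0, 322.2824786156911], [0.0, 478.2402948401129, 202.0955559418777], [0.0, 0.0, 1.0]]
top [0.445 0.04  1.271] [-0.704, 0.708, -0.039, 0.028] [[382.80736918625615, 0.0, 317.5804937513697], [0.0, 382.80736918625615, 203.28581593450332], [0.0, 0.0, 1.0]]
{'t': 0.1, 'q': [1.033, 0.528, 1.434, 0.0, 1.181, -0.178], 'qd': [0.003, -0.003, -0.003, 0.001, -0.0, -0.0], 'tau': [0.001, -44.331, -17.859, -0.0, 0.004, 0.0], 'tcp_pos': [0.219, 0.585, 0.214], 'tool_rot': [0.178, 0.984, -0.001, -0.0], 'force': [-0.189, 0.181, -0.797], 'ft_torque': [0.039, 0.036, 0.008], 'gripper_force': 0.0, 'finger_gap': 1.0}
```

View pics/side0.png

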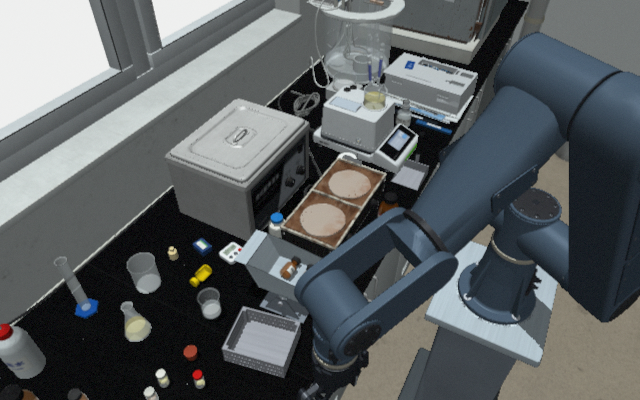

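View pics/top0.png

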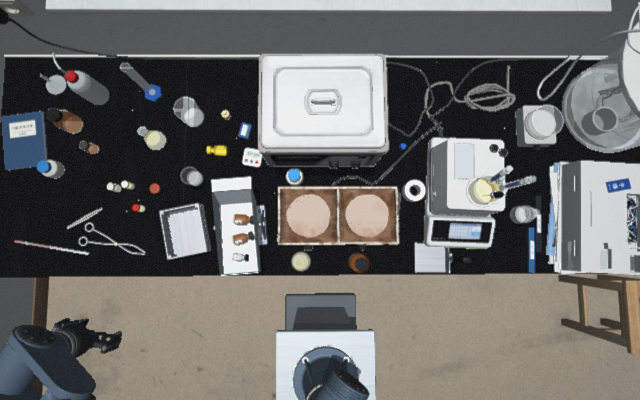

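Tray at top-view (235,225), flange towards far side; basket at (185,232); the scoop may be the bright square at (432,258). Crops next.

```bash
sed -i 's/^import numpy.*/import numpy as np,cv2\nfrom scipy.spatial.transform import Rotation as Ro/; s/R=np.array(s\[.rotation.\])/R=Ro.from_quat(s["rotation"]).as_matrix()/' h.py
python3 - <<'E'
from h import *
a=cv2.imread('pics/top0.png');b=cv2.imread('pics/side0.png')
c=cv2.resize(a[160:280,150:310],(800,600),interpolation=cv2.INTER_CUBIC)
d=cv2.resize(a[170:280,390:500],(400,400),interpolation=cv2.INTER_CUBIC)
e=cv2.resize(b[120:220,370:470],(400,400),interpolation=cv2.INTER_CUBIC)
cv2.imwrite('pics/c1.png',c);cv2.imwrite('pics/c2.png',np.hstack([d,e]))
s=cams.snapshot('top');t=cams.snapshot('side')
print(Ro.from_quat(s['rotation']).as_matrix().round(3))
for p in[(185,232),(235,225),(432,258)]: print(onz(s,*p,0).round(3), proj(t,onz(s,*p,0)))
E
```

```text
[[-0.006 -0.995  0.095]
 [-1.     0.005 -0.015]
 [ 0.014 -0.095 -0.995]]
[0.473 0.459 0.   ] [261.51054175 349.54045985]
[0.495 0.295 0.   ] [287.83576202 297.96578114]
[ 0.383 -0.356  0.   ] [410.34989583 176.09191476]
```

View pics/c1.png

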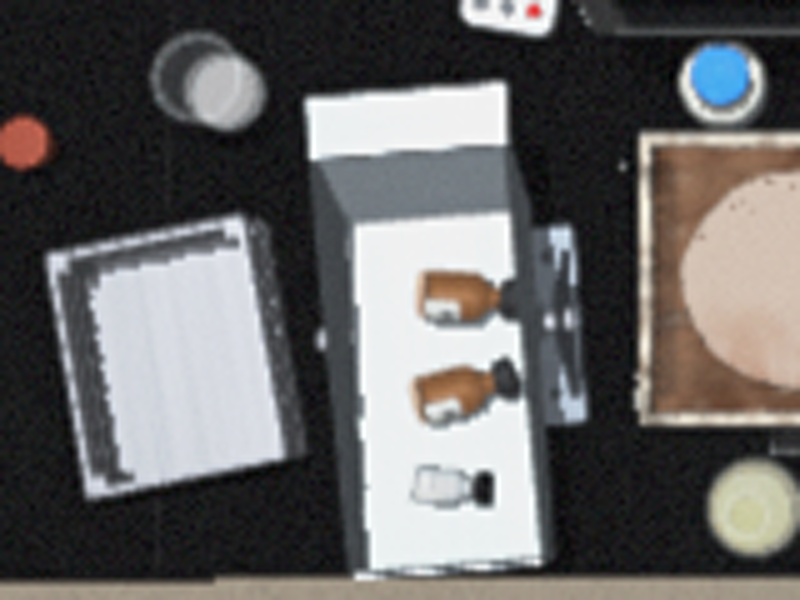

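View pics/c2.png

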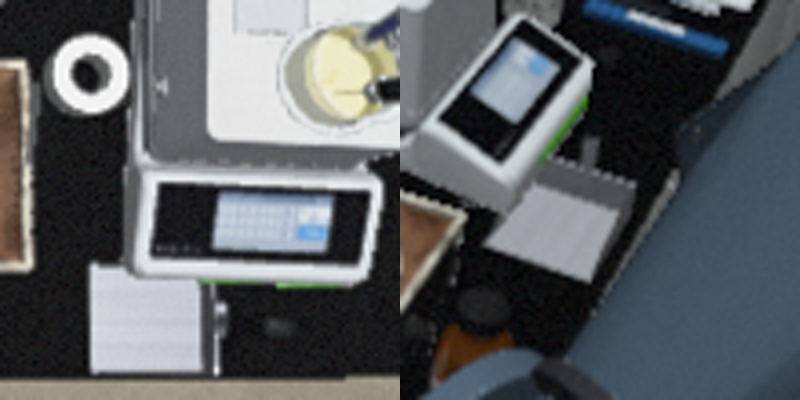

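Crops show: flange corners (crop 305,100 / 508,85), basket rim corners (47,253),(245,213),(303,455),(88,500); the scoop at bench edge with lip to the left (+y), handle top at about top-view (467,260) and side-view (417,155).

Run:
```python
from h import *
b=cv2.imread('pics/side0.png')
cv2.imwrite('pics/c3.png',np.hstack([cv2.resize(b[220:345,215:315],(480,600),interpolation=cv2.INTER_CUBIC),cv2.resize(b[145:205,390:435],(320,427),interpolation=cv2.INTER_CUBIC)]) if 0 else cv2.resize(b[215:345,215:315],(460,598),interpolation=cv2.INTER_CUBIC))
s=cams.snapshot('top')
C=lambda u,v:(150+u/5,160+v/5)
D=lambda u,v:(390+u/3.636,170+v/3.636)
print('flange',[onz(s,*C(*p),.139).round(3)[:2].tolist() for p in[(305,100),(508,85),(512,147),(311,160)]])
print('foot',[onz(s,*C(*p),.064).round(3)[:2].tolist() for p in[(357,222),(510,211)]])
print('rim',[onz(s,*C(*p),.055).round(3)[:2].tolist() for p in[(47,253),(245,213),(303,455),(88,500)]])
print('nearwall',[onz(s,*C(*p),.064).round(3)[:2].tolist() for p in[(357,575),(548,565)]])
print('pan',[onz(s,*D(*p),.002).round(3)[:2].tolist() for p in[(90,264),(92,372),(213,375)]])
print('stand cheek',[onz(s,*C(*p),.064).round(3)[:2].tolist() for p in[(573,225),(588,420)]])
print('htop',onz(s,467,260.2,.154), 'jar',onz(s,*C(720,75),.068),'beaker',onz(s,*C(205,65),.07))
t=cams.snapshot('side');print('handle tri',tri(s,(467,260.2),t,(417.5,155)))
print('vial',onz(s,*C(450,487),.076),'b2',onz(s,*C(465,390),.08),'b1',onz(s,*C(468,297),.08))
```

```text
flange [[0.624, 0.34], [0.632, 0.22], [0.595, 0.217], [0.588, 0.336]]
foot [[0.558, 0.326], [0.564, 0.229]]
rim [[0.54, 0.523], [0.565, 0.399], [0.412, 0.359], [0.385, 0.492]]
nearwall [[0.338, 0.322], [0.343, 0.204]]
pan [[0.434, -0.3], [0.336, -0.299], [0.333, -0.408]]
stand cheek [[0.555, 0.19], [0.433, 0.179]]
htop [ 0.38308477 -0.40995488  0.154     ] jar [0.65014827 0.09655512 0.068     ] beaker [0.65736142 0.42178902 0.07      ]
handle tri (array([ 0.38545884, -0.45726448,  0.02521284]), np.float64(0.020594446529404377))
vial [0.392126   0.26273001 0.076     ] b2 [0.45167454 0.25352358 0.08      ] b1 [0.50918483 0.2523815  0.08      ]
```

View pics/c3.png

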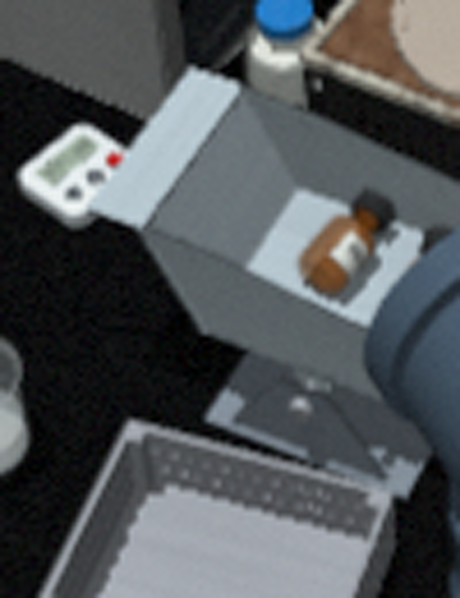

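Emit:
send_rows(
  commands="0 -0.99 -0.3 0 0;0 -0.99 -0.3 0 0;0 -0.99 -0.3 0 0;0 -0.99 -0.3 0 0;0 -0.99 -0.3 0 0;0 -0.99 -0.3 0 0;0 -0.99 -0.3 0 0;0 -0.99 -0.3 0 0;0 -0.99 -0.3 0 0;0 -0.99 -0.3 0 0;0 -0.99 -0.3 0 0;0 -0.99 -0.3 0 0;0 -0.99 -0.3 0 0;0 -0.99 -0.3 0 0;0 -0.99 -0.3 0 0;0 -0.99 -0.3 0 0;0 -0.99 -0.3 0 0;0 -0.99 -0.3 0 0;0 -0.99 -0.3 0 0;0 -0.99 -0.3 0 0",
)

```text
t: 1.97
tcp_pos: [0.5487, 0.333, 0.2149]
tool_rot: [0.178, 0.984, -0.0, -0.0]
force: [0.1, 1.3, -0.8]
finger_gap: 0.002
gripper_force: 0.0
```

Emit:
send_rows(
  commands="0 -0.99 -0.25 0 0;0 -0.99 -0.25 0 0;0 -0.99 -0.25 0 0;0 -0.99 -0.25 0 0;0 -0.4 -0.25 0 0;0 0 0 0 0",
)

```text
t: 2.47
tcp_pos: [0.6223, 0.2779, 0.2146]
tool_rot: [0.18, 0.984, -0.0, 0.0]
force: [-0.7, -0.5, 0.2]
finger_gap: -0.001
gripper_force: 0.0
```

```bash
cat >> h.py <<'E'
def st():
    r=readout.sense();y=Ro.from_quat(r['tool_rot']).as_matrix()
    print('t',round(r['t'],2),'p',np.round(r['tcp_pos'],4),'yawY',round(np.degrees(np.arctan2(y[1,1],y[0,1])),1),'z',y[:,2].round(3),'F',np.round(r['force'],1),'M',np.round(r['ft_torque'],2),'gap',round(r['finger_gap'],3),'gf',round(r['gripper_force'],1),'q',np.round(r['q'],2))
    return r,y
def go(P):
    r,y=st();print('rows units',(y.T@(np.array(P)-r['tcp_pos'])/.02).round(2))
E
python3 - <<'E'
from h import *
go([.620,.281,.16])
s=cams.snapshot('top');t=cams.snapshot('side')
C=lambda u,v:(150+u/5,160+v/5)
print(tri(s,C(305,100),t,(235.7,260.7)),tri(s,C(508,85),t,(257.4,230.2)))
E
```

```text
t 2.47 p [0.6223 0.2779 0.2146] yawY 69.3 z [ 0.    -0.001 -1.   ] F [-0.7 -0.5  0.2] M [ 0.02 -0.02 -0.  ] gap -0.001 gf 0.0 q [ 0.26  0.61  1.28 -0.    1.26 -0.95]
rows units [0.16 0.11 2.73]
(array([0.62198232, 0.34007844, 0.13372623]), np.float64(0.005892245073786579)) (array([0.63302135, 0.22060123, 0.13017265]), np.float64(0.00190983243801197))
```

Emit:
send_rows(
  commands="0 0.1 0.1 1 0;0 0 0 1 0;0 0 0 1 0;0 0 0 0.7 0;0 0 0 0.5 0;0 0 0 0.5 0;0 0 0 0.4 0;0 0 0 0.3 0;0 0 0 0.2 0;0 0 0 0.2 0;0 0 0 0.2 0;0 0 0 0.2 0;0 0 0 0.2 0;0 0 0 0 0",
)

```text
t: 3.73
tcp_pos: [0.6246, 0.2838, 0.0901]
tool_rot: [0.178, 0.984, 0.003, 0.005]
force: [3.4, 0.6, 5.0]
finger_gap: 0.0
gripper_force: 3.1
```

Run:
```python
from h import *
st()
```

```text
t 3.73 p [0.6246 0.2838 0.0901] yawY 69.5 z [ 0.012  0.003 -1.   ] F [3.4 0.6 5. ] M [ 0.1  -0.61  0.05] gap 0.0 gf 3.1 q [ 0.26  0.75  1.38 -0.    1.01 -0.95]
```

Run:
```python
from h import *
s=snap('top','top1.png');t=snap('side','side1.png')
a=cv2.imread('pics/top1.png');b=cv2.imread('pics/side1.png')
cv2.imwrite('pics/c4.png',np.hstack([cv2.resize(a[160:280,200:280],(400,600),interpolation=cv2.INTER_CUBIC),cv2.resize(b[215:335,215:295],(400,600),interpolation=cv2.INTER_CUBIC)]))
```

```text
(no output)
```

View pics/c4.png

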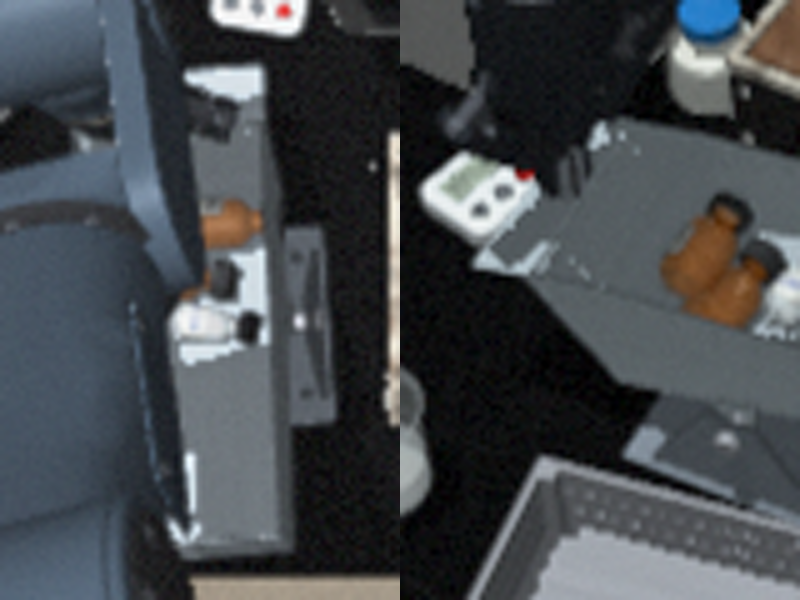

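Run:
```python
from h import *
s=cams.snapshot('top');t=cams.snapshot('side')
print(tri(s,(200+265/5,160+65/5),t,(215+(605-400)/5,215+120/5)))
for th in(0,.1,.2,.28):
    c,sn=np.cos(th),np.sin(th); w=np.radians(3.6);X=np.array([np.cos(w),np.sin(w),0]);Y=np.array([-np.sin(w),np.cos(w),0])
    for (a,z,y) in((.139,.087,.059),(.139,.087,-.059),(.103,.087,-.059)):
        P=np.array([.491,.273,.052])+X*(a*c+z*sn)+Y*y+[0,0,-a*sn+z*c]
        p=proj(s,P);q=proj(t,P);print(th,P.round(3),'topcrop',((p-[200,160])*5).round(),'sidecrop',((q-[215,215])*5+[400,0]).round())
```

```text
(array([0.6477051 , 0.22072218, 0.08817663]), np.float64(0.012449214188557628))
0 [0.626 0.341 0.139] topcrop [54. 96.] sidecrop [490. 218.]
0 [0.633 0.223 0.139] topcrop [253.  83.] sidecrop [606.  67.]
0 [0.598 0.221 0.139] topcrop [256. 143.] sidecrop [664.  88.]
0.1 [0.634 0.341 0.125] topcrop [60. 87.] sidecrop [479. 231.]
0.1 [0.641 0.223 0.125] topcrop [256.  74.] sidecrop [596.  80.]
0.1 [0.606 0.221 0.128] topcrop [258. 132.] sidecrop [652.  96.]
0.2 [0.641 0.342 0.11 ] topcrop [66. 81.] sidecrop [472. 245.]
0.2 [0.648 0.224 0.11 ] topcrop [259.  68.] sidecrop [588.  95.]
0.2 [0.613 0.222 0.117] topcrop [260. 123.] sidecrop [642. 107.]
0.28 [0.645 0.342 0.097] topcrop [71. 77.] sidecrop [468. 258.]
0.28 [0.652 0.224 0.097] topcrop [262.  65.] sidecrop [583. 108.]
0.28 [0.617 0.222 0.107] topcrop [262. 118.] sidecrop [636. 116.]
```

Emit:
send_rows(
  commands="0 0 0 -1 0;0 0 0 -1 0;0 0 0 -1 0;0 0 0 -1 0;0 0 0 -1 0;0 0 0 -1 0;0 0 0 -1 0;0 0 0 -1 0;0 0 0 -1 0;0 0 0 -1 0;0 0 0 -1 0;0 0 0 -1 0;0 0 0 -1 0;0 0 0 -1 0;0 0 0 -1 0;0 0 0 -1 0;0 0 0 -1 0;0 0 0 -1 0",
)

```text
t: 5.43
tcp_pos: [0.619, 0.2827, 0.4483]
tool_rot: [0.178, 0.984, 0.0, 0.0]
force: [1.2, -0.5, -0.4]
finger_gap: -0.001
gripper_force: 0.0
```

Run:
```python
from h import *
go([.384,-.411,.30])
s=snap('top','top2.png');t=snap('side','side2.png')
a=cv2.imread('pics/top2.png');b=cv2.imread('pics/side2.png')
cv2.imwrite('pics/c5.png',np.hstack([cv2.resize(a[160:280,200:280],(400,600),interpolation=cv2.INTER_CUBIC),cv2.resize(b[215:335,215:295],(400,600),interpolation=cv2.INTER_CUBIC)]))
```

```text
t 5.43 p [0.619  0.2827 0.4483] yawY 69.5 z [ 0.  0. -1.] F [ 1.2 -0.5 -0.4] M [-0.03 -0.03  0.  ] gap -0.001 gf 0.0 q [ 0.26  0.47  0.91  0.    1.76 -0.95]
rows units [ -1.15 -36.61   7.41]
```

View pics/c5.png

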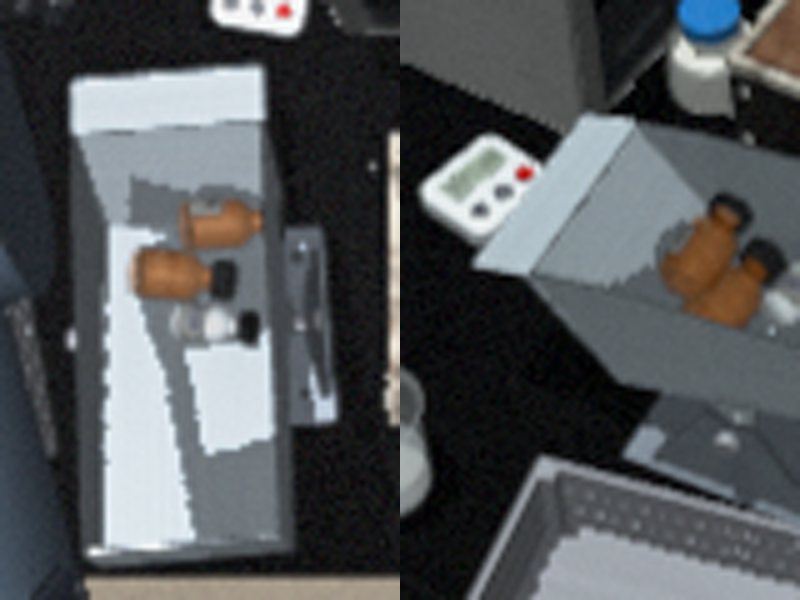

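Tray stays at the stop; the three parts lie crosswise at the foot, close to the -y side wall. Fetching the scoop.

Emit:
send_rows(
  commands="45 -0.05 -1 0.3 0;45 -0.05 -1 0.3 0;45 -0.05 -1 0.3 0;45 -0.05 -1 0.3 0;45 -0.05 -1 0.3 0;45 -0.05 -1 0.3 0;45 -0.05 -1 0.3 0;45 -0.05 -1 0.3 0;45 -0.05 -1 0.3 0;45 -0.05 -1 0.3 0;45 -0.05 -1 0.3 0;45 -0.05 -1 0.3 0;45 -0.05 -1 0.3 0;45 -0.05 -1 0.3 0;45 -0.05 -1 0.3 0;45 -0.05 -1 0.3 0;45 -0.05 -1 0.3 0;45 -0.05 -1 0.3 0;45 -0.05 -1 0.3 0;45 -0.05 -1 0.3 0",
)

```text
t: 7.2
tcp_pos: [0.4966, -0.0993, 0.3255]
tool_rot: [0.178, 0.984, 0.0, -0.001]
force: [0.2, 0.2, -0.2]
finger_gap: 0.529
gripper_force: 0.0
```

```bash
cat >> h.py <<'E'
def plan(P,spin,n):
    "constant world velocity to P over n rows, spin total units; mean tool axes per row"
    r,y=st();R=Ro.from_quat(r['tool_rot']);d=(np.array(P)-r['tcp_pos'])/n
    for k in range(n):
        Rk=R*Ro.from_euler('z',np.radians(4*spin/n*k)); print((Rk.inv().apply(d)/.02).round(2).tolist(),round(spin/n,2))
E
python3 - <<'E'
from h import *
plan([.384,-.411,.25],17.4,19)
E
```

```text
t 7.2 p [ 0.4966 -0.0993  0.3255] yawY 69.5 z [-0.002  0.001 -1.   ] F [ 0.2  0.2 -0.2] M [-0.01  0.    0.05] gap 0.529 gf 0.0 q [-0.42  0.25  1.57  0.    1.33 -1.63]
[-0.01, -0.87, 0.2] 0.92
[-0.07, -0.87, 0.2] 0.92
[-0.12, -0.86, 0.2] 0.92
[-0.18, -0.85, 0.2] 0.92
[-0.23, -0.84, 0.2] 0.92
[-0.28, -0.82, 0.2] 0.92
[-0.34, -0.8, 0.2] 0.92
[-0.39, -0.78, 0.2] 0.92
[-0.44, -0.76, 0.2] 0.92
[-0.48, -0.73, 0.2] 0.92
[-0.53, -0.69, 0.2] 0.92
[-0.57, -0.66, 0.2] 0.92
[-0.61, -0.62, 0.2] 0.92
[-0.65, -0.58, 0.2] 0.92
[-0.69, -0.54, 0.2] 0.92
[-0.72, -0.49, 0.2] 0.92
[-0.75, -0.45, 0.2] 0.92
[-0.78, -0.4, 0.2] 0.92
[-0.8, -0.35, 0.2] 0.92
```

Emit:
send_rows(
  commands="45 0 -0.87 0.2 0.92;45 -0.07 -0.87 0.2 0.92;45 -0.12 -0.86 0.2 0.92;45 -0.18 -0.85 0.2 0.92;45 -0.23 -0.84 0.2 0.92;45 -0.28 -0.82 0.2 0.92;45 -0.34 -0.8 0.2 0.92;45 -0.39 -0.78 0.2 0.92;45 -0.44 -0.76 0.2 0.92;45 -0.48 -0.73 0.2 0.92;45 -0.53 -0.69 0.2 0.92;45 -0.57 -0.66 0.2 0.92;45 -0.61 -0.62 0.2 0.92;45 -0.65 -0.58 0.2 0.92;45 -0.69 -0.54 0.2 0.92;45 -0.72 -0.49 0.2 0.92;45 -0.75 -0.45 0.2 0.92;45 -0.78 -0.4 0.2 0.92;45 -0.8 -0.35 0.2 0.92;45 0 0 0 0",
)

```text
t: 8.87
tcp_pos: [0.3828, -0.412, 0.249]
tool_rot: [0.711, 0.703, -0.0, -0.001]
force: [0.3, -0.3, 1.1]
finger_gap: 0.529
gripper_force: 0.0
```

Run:
```python
from h import *
go([.384,-.411,.114])
```

```text
t 8.87 p [ 0.3828 -0.412   0.249 ] yawY -0.7 z [-0.002  0.001 -1.   ] F [ 0.3 -0.3  1.1] M [ 0.03 -0.01  0.05] gap 0.529 gf 0.0 q [-1.02  0.4   1.55 -0.    1.19 -1.01]
rows units [0.04 0.07 6.75]
```

Emit:
send_rows(
  commands="45 0 0.05 1 -0.15;45 0 0 1 0;45 0 0 1 0;45 0 0 1 0;45 0 0 1 0;45 0 0 1 0;45 0 0 0.75 0;0 0 0 0 0;0 0 0 0 0;0 0 0 0 0;0 0 0 0 0;0 0 0 0 0;0 0 0 0 0",
  grip_force=40,
)

```text
t: 9.95
tcp_pos: [0.3856, -0.4106, 0.1167]
tool_rot: [0.706, 0.708, -0.0, 0.001]
force: [-0.3, -0.1, -3.1]
finger_gap: 0.201
gripper_force: 43.3
```

Emit:
send_rows(
  commands="0 0 0 -1 0;0 0 0 -1 0;0 0 0 -1 0;0 0 0 -1 0;0 0 0 -1 0;0 0 0 0 0",
  grip_force=20,
)

```text
t: 10.45
tcp_pos: [0.387, -0.4128, 0.2204]
tool_rot: [0.706, 0.708, -0.001, 0.005]
force: [1.3, -0.1, -2.0]
finger_gap: 0.2
gripper_force: 43.3
```

Run:
```python
from h import *
st()
s=snap('top','top3.png');t=snap('side','side3.png')
a=cv2.imread('pics/top3.png');b=cv2.imread('pics/side3.png')
cv2.imwrite('pics/c6.png',np.hstack([cv2.resize(a[200:290,390:490],(400,360),interpolation=cv2.INTER_CUBIC),cv2.resize(b[110:200,370:470],(400,360),interpolation=cv2.INTER_CUBIC)]))
```

```text
t 10.45 p [ 0.387  -0.4128  0.2204] yawY 0.1 z [ 0.005 -0.008 -1.   ] F [ 1.3 -0.1 -2. ] M [ 0.   -0.05  0.01] gap 0.2 gf 43.3 q [-1.02  0.44  1.58  0.    1.11 -1.02]
```

View pics/c6.png

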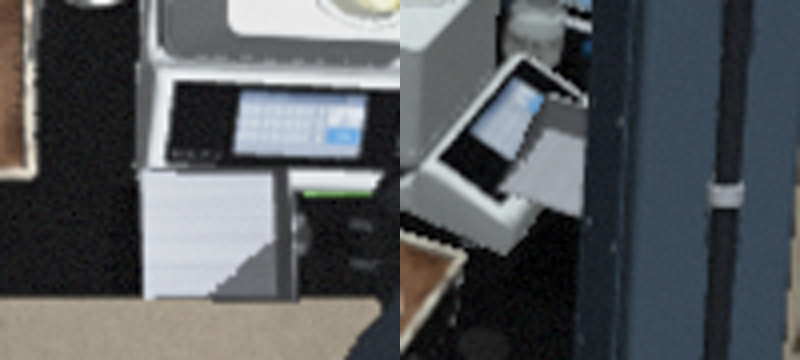

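Emit:
send_rows(
  commands="16 0 0 1 0;16 0 0 1 0;16 0 0 0.7 0;16 0 0 0 0;16 0 0 0 0",
  grip_force=20,
)

```text
t: 10.97
tcp_pos: [0.3845, -0.409, 0.16]
tool_rot: [0.706, 0.708, 0.001, -0.002]
force: [-0.8, -0.4, -2.1]
finger_gap: 0.203
gripper_force: 43.3
```

```bash
cat >> h.py <<'E'
def pitch(zoff=-.011,fwd=None):
    "scoop pitch (lip-down +) from lip edge in top view: scans theta for lip point matching mask front"
    r=readout.sense();R=Ro.from_quat(r['tool_rot']).as_matrix();f=-R[:,0]  if fwd is None else fwd
    G=np.array(r['tcp_pos'])+[0,0,.011]
    s=cams.snapshot('top');im=s['pixels'].astype(int);w=(im.min(2)>150)&(im.max(2)-im.min(2)<40)
    out=[]
    for th in np.radians(np.arange(-40,60,1)):
        k=f*np.cos(th)-np.array([0,0,1])*np.sin(th);u=f*np.sin(th)+np.array([0,0,1])*np.cos(th)
        sid=np.cross([0,0,1],f); L=G+k*.112-u*.125
        n=lambda o:np.mean([w[tuple(proj(s,L+k*o+sid*a).round().astype(int)[::-1])] for a in np.linspace(-.04,.04,9)])
        out.append((round(np.degrees(th)),n(-.006),n(.006)))
    print([o for o in out if o[1]>.7 and o[2]<.3]); return s
E
python3 - <<'E'
from h import *
r,y=st();print(y.round(2));pitch(fwd=y[:,0]*np.sign(y[1,0]))
E
```

```text
t 10.97 p [ 0.3845 -0.409   0.16  ] yawY 0.1 z [-0.003  0.004 -1.   ] F [-0.8 -0.4 -2.1] M [-0.06 -0.03  0.02] gap 0.203 gf 43.3 q [-1.02  0.52  1.65  0.    0.99 -1.02]
[[-0.  1. -0.]
 [ 1.  0.  0.]
 [ 0. -0. -1.]]
[(-2, np.float64(1.0), np.float64(0.0)), (-1, np.float64(1.0), np.float64(0.0)), (0, np.float64(1.0), np.float64(0.0)), (1, np.float64(1.0), np.float64(0.0)), (2, np.float64(1.0), np.float64(0.0)), (3, np.float64(1.0), np.float64(0.0))]
```

Emit:
send_rows(
  commands="17.5 0 0 0.8 0;17.5 0 0 0.4 0;17.5 0 0 0 0",
  grip_force=20,
)

```text
t: 11.27
tcp_pos: [0.3848, -0.4095, 0.1369]
tool_rot: [0.706, 0.708, 0.0, -0.001]
force: [0.5, 0.0, -2.8]
finger_gap: 0.208
gripper_force: 20.5
```

Run:
```python
from h import *
r,y=st();pitch(fwd=y[:,0])
```

```text
t 11.27 p [ 0.3848 -0.4095  0.1369] yawY 0.1 z [-0.002  0.003 -1.   ] F [ 0.5  0.  -2.8] M [-0.08 -0.04 -0.02] gap 0.208 gf 20.5 q [-1.02  0.55  1.66 -0.    0.93 -1.02]
[(-2, np.float64(1.0), np.float64(0.0)), (-1, np.float64(1.0), np.float64(0.0)), (0, np.float64(1.0), np.float64(0.0)), (1, np.float64(1.0), np.float64(0.0)), (2, np.float64(1.0), np.float64(0.0)), (3, np.float64(1.0), np.float64(0.0))]
```

Emit:
send_rows(
  commands="17.7 0 0 0 0;17.7 0 0 0 0",
)

```text
t: 11.48
tcp_pos: [0.3858, -0.4109, 0.1388]
tool_rot: [0.706, 0.708, -0.0, 0.001]
force: [0.4, -0.0, -1.9]
finger_gap: 0.207
gripper_force: 12.2
```

Run:
```python
from h import *
r,y=st();pitch(fwd=y[:,0])
```

```text
t 11.48 p [ 0.3858 -0.4109  0.1388] yawY 0.1 z [ 0.001 -0.001 -1.   ] F [ 0.4 -0.  -1.9] M [-0.09  0.    0.03] gap 0.207 gf 12.2 q [-1.02  0.55  1.66  0.    0.93 -1.02]
[(-2, np.float64(0.7777777777777778), np.float64(0.0)), (-1, np.float64(1.0), np.float64(0.0)), (0, np.float64(1.0), np.float64(0.0)), (1, np.float64(1.0), np.float64(0.0)), (2, np.float64(1.0), np.float64(0.0)), (3, np.float64(1.0), np.float64(0.0)), (4, np.float64(1.0), np.float64(0.1111111111111111))]
```

Emit:
send_rows(
  commands="17.9 0 0 0 0;17.9 0 0 0 0",
)

```text
t: 11.7
tcp_pos: [0.3855, -0.4106, 0.1385]
tool_rot: [0.706, 0.708, -0.0, 0.0]
force: [0.2, -0.2, -3.1]
finger_gap: 0.213
gripper_force: 3.8
```

Run:
```python
from h import *
r,y=st();pitch(fwd=y[:,0])
```

```text
t 11.7 p [ 0.3855 -0.4106  0.1385] yawY 0.1 z [ 0.    -0.001 -1.   ] F [ 0.2 -0.2 -3.1] M [-0.04 -0.04  0.06] gap 0.213 gf 3.8 q [-1.02  0.55  1.66  0.    0.93 -1.02]
[(1, np.float64(0.8888888888888888), np.float64(0.0)), (2, np.float64(1.0), np.float64(0.0)), (3, np.float64(1.0), np.float64(0.0)), (4, np.float64(1.0), np.float64(0.0)), (5, np.float64(1.0), np.float64(0.0)), (6, np.float64(1.0), np.float64(0.0))]
```

Emit:
send_rows(
  commands="16.5 0 0 0 0;16.5 0 0 -0.6 0;16.5 0 0 -1 0;16.5 0 0 -1 0;16.5 0 0 -1 0;16.5 0 0 -1 0;17.9 0 0 0 0;17.9 0 0 0 0;17.9 0 0 0 0;17.9 0 0 0 0;17 0 0 0 0",
)

```text
t: 12.67
tcp_pos: [0.3848, -0.4096, 0.2284]
tool_rot: [0.706, 0.708, 0.0, -0.002]
force: [-0.6, 0.3, -2.6]
finger_gap: 0.207
gripper_force: 20.1
```

Run:
```python
from h import *
r,y=st();pitch(fwd=y[:,0])
```

```text
t 12.67 p [ 0.3848 -0.4096  0.2284] yawY 0.1 z [-0.002  0.003 -1.   ] F [-0.6  0.3 -2.6] M [-0.02  0.   -0.  ] gap 0.207 gf 20.1 q [-1.02  0.43  1.58  0.    1.14 -1.02]
[(9, np.float64(1.0), np.float64(0.0)), (10, np.float64(1.0), np.float64(0.0)), (11, np.float64(1.0), np.float64(0.0)), (12, np.float64(1.0), np.float64(0.0)), (13, np.float64(1.0), np.float64(0.0))]
```

Emit:
send_rows(
  commands="17.9 0 0 0 0;17.9 0 0 0 0;17.9 0 0 0 0;17.9 0 0 0 0;16 0 0 -1 0;16 0 0 -1 0;16 0 0 -1 0;16 0 0 -1 0;16 0 0 -1 0;16 0 0 0 0",
)

```text
t: 13.55
tcp_pos: [0.3869, -0.4126, 0.3346]
tool_rot: [0.706, 0.708, -0.001, 0.005]
force: [1.4, 0.1, -1.5]
finger_gap: 0.206
gripper_force: 21.8
```

Run:
```python
from h import *
r,y=st();s=pitch(fwd=y[:,0])
for n,p in(('b1',(244,204.5)),('b2',(236,214.8)),('vial',(241,224.8))): print(n,onz(s,*p,.07).round(3))
plan([.40,.262,.33],21.65,38)
```

```text
t 13.55 p [ 0.3869 -0.4126  0.3346] yawY 0.1 z [ 0.005 -0.008 -1.   ] F [ 1.4  0.1 -1.5] M [ 0.06 -0.09 -0.07] gap 0.206 gf 21.8 q [-1.02  0.32  1.43  0.    1.38 -1.02]
[(10, np.float64(1.0), np.float64(0.0)), (11, np.float64(1.0), np.float64(0.0)), (12, np.float64(1.0), np.float64(0.0)), (13, np.float64(1.0), np.float64(0.0)), (14, np.float64(1.0), np.float64(0.1111111111111111))]
b1 [0.557 0.253 0.07 ]
b2 [0.524 0.278 0.07 ]
vial [0.493 0.262 0.07 ]
t 13.6 p [ 0.3862 -0.4116  0.3322] yawY 0.1 z [ 0.003 -0.005 -1.   ] F [ 0.4 -0.7 -2.6] M [ 0.06 -0.03 -0.04] gap 0.206 gf 21.7 q [-1.02  0.33  1.43  0.    1.37 -1.02]
[0.89, 0.02, -0.0] 0.57
[0.89, -0.02, -0.0] 0.57
[0.89, -0.05, -0.0] 0.57
[0.88, -0.09, -0.0] 0.57
[0.88, -0.12, -0.0] 0.57
[0.87, -0.16, -0.0] 0.57
[0.87, -0.19, -0.0] 0.57
[0.86, -0.22, -0.0] 0.57
[0.85, -0.26, -0.0] 0.57
[0.84, -0.29, -0.0] 0.57
[0.82, -0.32, -0.0] 0.57
[0.81, -0.36, -0.0] 0.57
[0.8, -0.39, -0.0] 0.57
[0.78, -0.42, -0.0] 0.57
[0.76, -0.45, -0.0] 0.57
[0.74, -0.48, -0.0] 0.57
[0.72, -0.51, -0.0] 0.57
[0.7, -0.54, -0.0] 0.57
[0.68, -0.57, -0.0] 0.57
[0.66, -0.59, -0.0] 0.57
[0.63, -0.62, -0.0] 0.57
[0.61, -0.64, -0.0] 0.57
[0.58, -0.67, -0.0] 0.57
[0.56, -0.69, -0.0] 0.57
[0.53, -0.71, -0.0] 0.57
[0.5, -0.73, -0.0] 0.57
[0.47, -0.75, -0.0] 0.57
[0.44, -0.77, -0.0] 0.57
[0.41, -0.79, -0.0] 0.57
[0.38, -0.8, -0.0] 0.57
[0.35, -0.82, -0.0] 0.57
[0.31, -0.83, -0.0] 0.57
[0.28, -0.84, -0.0] 0.57
[0.25, -0.85, -0.0] 0.57
[0.21, -0.86, -0.0] 0.57
[0.18, -0.87, -0.0] 0.57
[0.14, -0.88, -0.0] 0.57
[0.11, -0.88, -0.0] 0.57
```

Emit:
send_rows(
  commands="10 0.88 0 0 0.57;10 0.88 -0.02 0 0.57;10 0.88 -0.05 0 0.57;10 0.88 -0.09 0 0.57;10 0.88 -0.12 0 0.57;10 0.87 -0.16 0 0.57;10 0.87 -0.19 0 0.57;10 0.86 -0.22 0 0.57;10 0.85 -0.26 0 0.57;10 0.84 -0.29 0 0.57;10 0.82 -0.32 0 0.57;10 0.81 -0.36 0 0.57;10 0.8 -0.39 0 0.57;10 0.78 -0.42 0 0.57;10 0.76 -0.45 0 0.57;10 0.74 -0.48 0 0.57;10 0.72 -0.51 0 0.57;10 0.7 -0.54 0 0.57;10 0.68 -0.57 0 0.57",
  grip_force=80,
)

```text
t: 15.18
tcp_pos: [0.3905, -0.0728, 0.3284]
tool_rot: [0.918, 0.396, -0.001, -0.001]
force: [-0.5, 0.3, -1.8]
finger_gap: 0.191
gripper_force: 80.2
```

Emit:
send_rows(
  commands="10 0.66 -0.59 0 0.57;10 0.63 -0.62 0 0.57;10 0.61 -0.64 0 0.57;10 0.58 -0.67 0 0.57;10 0.56 -0.69 0 0.57;10 0.53 -0.71 0 0.57;10 0.5 -0.73 0 0.57;10 0.47 -0.75 0 0.57;10 0.44 -0.77 0 0.57;10 0.41 -0.79 0 0.57;10 0.38 -0.8 0 0.57;10 0.35 -0.82 0 0.57;10 0.31 -0.83 0 0.57;10 0.28 -0.84 0 0.57;10 0.25 -0.85 0 0.57;10 0.21 -0.86 0 0.57;10 0.18 -0.87 0 0.57;10 0.14 -0.88 0 0.57;10 0.11 -0.88 0 0.57;10 0 0 0 0",
)

```text
t: 16.85
tcp_pos: [0.3981, 0.265, 0.3282]
tool_rot: [1.0, 0.031, -0.001, -0.001]
force: [-0.5, -0.5, -2.3]
finger_gap: 0.188
gripper_force: 80.2
```

Run:
```python
from h import *
go([.391,.2605,.225]);r,y=st();print(y[:,0].round(3));pitch(fwd=y[:,0])
snap('side','side4.png')
```

```text
t 16.85 p [0.3981 0.265  0.3282] yawY -86.4 z [-0.003  0.001 -1.   ] F [-0.5 -0.5 -2.3] M [-0.05  0.03 -0.04] gap 0.188 gf 80.2 q [0.35 0.2  1.63 0.   1.32 1.86]
rows units [-0.36  0.21  5.16]
t 16.85 p [0.3981 0.265  0.3282] yawY -86.4 z [-0.003  0.001 -1.   ] F [-0.5 -0.5 -2.3] M [-0.05  0.03 -0.04] gap 0.188 gf 80.2 q [0.35 0.2  1.63 0.   1.32 1.86]
[ 0.998  0.062 -0.002]
[(5, np.float64(0.7777777777777778), np.float64(0.1111111111111111))]
```

Emit:
send_rows(
  commands="10 -0.36 0.21 1 0;10 0 0 1 0;10 0 0 1 0;10 0 0 1 0;10 0 0 0.9 0;10 0 0 0.3 0;10 0 0 0 0",
)

```text
t: 17.53
tcp_pos: [0.393, 0.2569, 0.227]
tool_rot: [1.0, 0.031, 0.001, 0.001]
force: [-1.8, -1.4, 7.7]
finger_gap: 0.192
gripper_force: 85.5
```

Run:
```python
from h import *
r,y=st()
s=snap('top','top5.png');t=snap('side','side5.png')
a=cv2.imread('pics/top5.png');b=cv2.imread('pics/side5.png')
cv2.imwrite('pics/c7.png',np.hstack([cv2.resize(a[160:280,200:280],(400,600),interpolation=cv2.INTER_CUBIC),cv2.resize(b[215:335,215:295],(400,600),interpolation=cv2.INTER_CUBIC)]))
```

```text
t 17.53 p [0.393  0.2569 0.227 ] yawY -86.5 z [ 0.003 -0.002 -1.   ] F [-1.8 -1.4  7.7] M [-0.73 -0.28 -0.17] gap 0.192 gf 85.5 q [ 0.34  0.3   1.8  -0.    1.04  1.85]
```

View pics/c7.png

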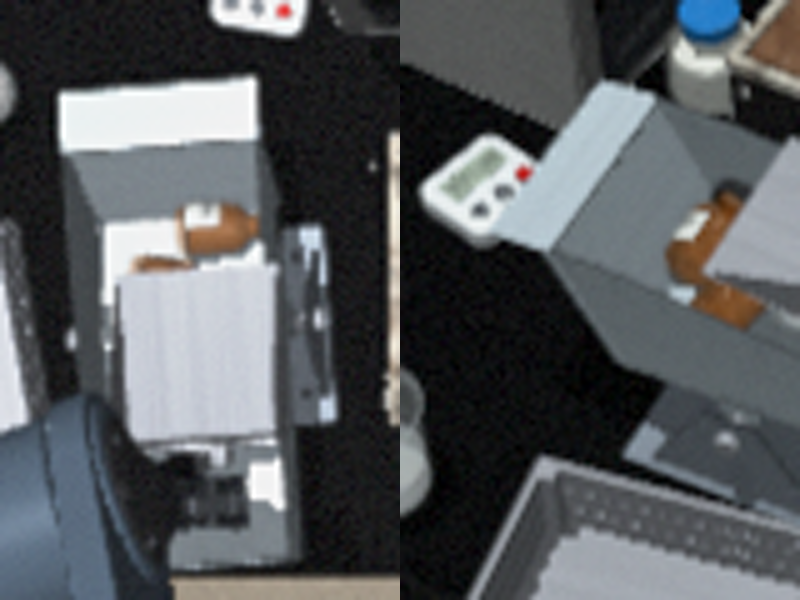

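Tray has tipped back to nearly level and the pan hovers over the vial: lip edge at top-crop row 270, pan corner overlaps the -y wall region. Measuring pitch from that.

Run:
```python
from h import *
r,y=st();s=cams.snapshot('top');t=cams.snapshot('side');f=np.array([.998,.062,0]);sd=np.array([-.062,.998,0])
G=np.array(r['tcp_pos'])+[0,0,.011]
print('obs lip L (224,214.5+) R (254.8,213); back L(225.6,248) R(255,247); side lip corner Lnear', (215+(705-400)/5,215+275/5))
for d in(-5,0,5,10,15):
    th=np.radians(d);k=f*np.cos(th)-np.array([0,0,1])*np.sin(th);u=f*np.sin(th)+np.array([0,0,1])*np.cos(th)
    L=G+k*.112-u*.123;B=G+k*.014-u*.123
    print(d,'lip',L.round(3),proj(s,L+sd*.049).round(1),proj(s,L-sd*.049).round(1),'back',proj(s,B+sd*.049).round(1),proj(s,B-sd*.049).round(1),'side',proj(t,L+sd*.049).round(1))
# tray tilt from flange corners
for th in(0,.05,.1):
    c,sn=np.cos(th),np.sin(th)
    P=np.array([.491,.272,.052])+f*(.139*c+.087*sn)-sd*.059+[0,0,-.139*sn+.087*c];print(th,((proj(s,P)-[200,160])*5).round(),((proj(t,P)-[215,215])*5+[400,0]).round())
```

```text
t 17.63 p [0.3931 0.2569 0.2272] yawY -86.5 z [ 0.003 -0.001 -1.   ] F [-1.1 -0.4  6.5] M [-0.63 -0.29 -0.12] gap 0.191 gf 85.3 q [ 0.34  0.3   1.8  -0.    1.04  1.85]
obs lip L (224,214.5+) R (254.8,213); back L(225.6,248) R(255,247); side lip corner Lnear (276.0, 270.0)
-5 lip [0.515 0.264 0.125] [220.4 217.7] [253.3 215.5] back [222.6 250.5] [255.4 248.2] side [276.7 271.6]
0 lip [0.505 0.264 0.115] [221.4 221.3] [254.  219.1] back [222.8 254.1] [255.7 251.8] side [280.4 275.5]
5 lip [0.494 0.263 0.106] [222.3 225.1] [254.6 223. ] back [223.1 257.7] [255.9 255.4] side [284.4 279.2]
10 lip [0.482 0.262 0.098] [223.1 229.1] [255.3 227. ] back [223.2 261.3] [256.1 259.1] side [288.7 282.8]
15 lip [0.469 0.262 0.09 ] [223.8 233.3] [255.8 231.1] back [223.3 265. ] [256.2 262.7] side [293.2 286.2]
0 [254.  83.] [607.  66.]
0.05 [256.  79.] [602.  72.]
0.1 [258.  74.] [597.  79.]
```

Emit:
send_rows(
  commands="10 0 0 -1 0;10 0 0 -1 0;10 0 -0.3 -1 0;10 0 0 -1 0;10 0 0 -1 0;17.9 0 0 0 0;17.9 0 0 0 0;17.9 0 0 0 0;17.9 0 0 0 0;17.9 0 0 0 0;17.9 0 0 0 0;17.9 0 0 0 0;17.9 0 0 0 0;16 0 0 0 0;16 0 0 0 0",
  grip_force=40,
)

```text
t: 18.98
tcp_pos: [0.3917, 0.2641, 0.326]
tool_rot: [1.0, 0.03, 0.0, 0.0]
force: [0.0, 1.1, -2.3]
finger_gap: 0.2
gripper_force: 39.6
```

Run:
```python
from h import *
r,y=st();s=snap('top','top6.png');snap('side','side6.png');im=s['pixels']
print('col u=238',[(v,im[v,238].tolist()) for v in range(186,262,3)])
print('row v=228',[(u,im[228,u].tolist()) for u in range(206,268,2)])
t=cams.snapshot('side');f=np.array([.998,.062,0])
G=np.array(r['tcp_pos'])+[0,0,.011]
for d in(-10,-5,0,5,10,15,20):
    th=np.radians(d);k=f*np.cos(th)-np.array([0,0,1])*np.sin(th);u=f*np.sin(th)+np.array([0,0,1])*np.cos(th)
    L=G+k*.112-u*.123;B=G+k*.014-u*.123
    print(d,'lip',L.round(3),proj(s,L).round(1),'back',proj(s,B).round(1),'side',proj(t,L+.049*np.array([-.062,.998,0])).round(1))
```

```text
t 18.98 p [0.3917 0.2641 0.326 ] yawY -86.5 z [ 0. -0. -1.] F [ 0.   1.1 -2.3] M [ 0.03 -0.02  0.01] gap 0.2 gf 39.6 q [ 0.36  0.19  1.65 -0.    1.31  1.87]
col u=238 [(186, [241, 242, 242]), (189, [121, 130, 138]), (192, [123, 132, 138]), (195, [123, 133, 140]), (198, [124, 133, 140]), (201, [207, 210, 209]), (204, [240, 242, 243]), (207, [153, 104, 67]), (210, [114, 89, 74]), (213, [118, 87, 67]), (216, [141, 98, 64]), (219, [133, 95, 66]), (222, [142, 149, 153]), (225, [232, 235, 239]), (228, [187, 192, 209]), (231, [241, 242, 243]), (234, [239, 241, 241]), (237, [189, 195, 205]), (240, [183, 190, 198]), (243, [181, 187, 196]), (246, [185, 190, 199]), (249, [185, 190, 199]), (252, [183, 189, 198]), (255, [186, 191, 201]), (258, [113, 116, 123]), (261, [62, 64, 69])]
row v=228 [(206, [64, 66, 67]), (208, [30, 32, 32]), (210, [23, 21, 19]), (212, [38, 39, 41]), (214, [190, 196, 204]), (216, [66, 72, 76]), (218, [67, 69, 71]), (220, [108, 114, 117]), (222, [241, 243, 243]), (224, [238, 241, 241]), (226, [239, 241, 242]), (228, [239, 241, 241]), (230, [240, 241, 241]), (232, [238, 241
[... 246 characters left out ...]
4, [133, 137, 140]), (256, [65, 71, 73]), (258, [86, 92, 101]), (260, [86, 96, 103]), (262, [52, 53, 57]), (264, [56, 58, 62]), (266, [44, 47, 52])]
-10 lip [0.523 0.272 0.235] [226.1 211.2] back [229.1 246.9] side [269.8 243.7]
-5 lip [0.514 0.272 0.224] [227.1 214.9] back [229.5 250.8] side [273.5 248. ]
0 lip [0.504 0.271 0.214] [228.1 218.9] back [229.8 254.7] side [277.5 252.2]
5 lip [0.492 0.27  0.205] [229.1 223.1] back [230.  258.6] side [281.8 256.3]
10 lip [0.481 0.27  0.196] [229.9 227.5] back [230.2 262.6] side [286.3 260.1]
15 lip [0.468 0.269 0.189] [230.6 232. ] back [230.3 266.6] side [291.1 263.8]
20 lip [0.455 0.268 0.183] [231.3 236.7] back [230.3 270.6] side [296.  267.2]
```

Run:
```python
from h import *
s=cams.snapshot('top');im=s['pixels'].astype(int).min(2)
for v in(226,230,233):
    print(v,im[v,211:218],im[v,249:257])
    for z in(.118,.122): print(z,onz(s,214.2,v,z).round(4),onz(s,252.4,v,z).round(4))
print(onz(s,221,228,.064).round(4))
print('vial',[onz(s,240,v,.076).round(3)[0] for v in(222,226,230)]);print(im[218:236,244],im[218:236,250])
go([.400,.265,.215])
```

```text
226 [ 15  30  79 139  84  69  71] [ 33  26  32 117 218 116  67  66]
0.118 [0.4878 0.3333 0.118 ] [0.4872 0.219  0.118 ]
0.122 [0.4876 0.3322 0.122 ] [0.487  0.2184 0.122 ]
230 [18 20 35 58 64 67 67] [121  81 124 242 246 150  79  64]
0.118 [0.4758 0.333  0.118 ] [0.4752 0.2189 0.118 ]
0.122 [0.4757 0.332  0.122 ] [0.4751 0.2183 0.122 ]
233 [20 15 29 22 46 67 67] [240 241 240 241 243 188  90  66]
0.118 [0.4669 0.3329 0.118 ] [0.4662 0.2188 0.118 ]
0.122 [0.4668 0.3318 0.122 ] [0.4661 0.2182 0.122 ]
[0.4834 0.3256 0.064 ]
vial [np.float64(0.501), np.float64(0.489), np.float64(0.477)]
[ 69  57  49  78 161 215 179 201 206 205 192 160 169 240 240 239 240 238] [239 239 238 239 240 231 105  37  26  24  24  30  81 177 242 241 240 241]
t 19.18 p [0.3917 0.2641 0.3261] yawY -86.5 z [ 0.  0. -1.] F [ 0.7  0.1 -2.4] M [-0.01 -0.04  0.01] gap 0.2 gf 39.6 q [ 0.36  0.19  1.65 -0.    1.31  1.87]
rows units [ 0.42 -0.02  5.55]
```

Emit:
send_rows(
  commands="16 0.5 -0.06 1 0;16 0 0 1 0;16 0 0 1 0;16 0 0 1 0;16 0 0 1 0;16 0 0 0.4 0;16 0 0 0.3 0;16 0 0 0 0",
)

```text
t: 19.85
tcp_pos: [0.4024, 0.2661, 0.212]
tool_rot: [1.0, 0.03, 0.001, -0.0]
force: [0.4, -0.5, -2.3]
finger_gap: 0.203
gripper_force: 39.8
```

Run:
```python
from h import *
r,y=st();s=snap('top','top7.png');im=s['pixels'].astype(int)
print(im[205:262,232].tolist()[::2]);print(im[205:262,244].min(1))
```

```text
t 19.85 p [0.4024 0.2661 0.212 ] yawY -86.5 z [ 0.001  0.    -1.   ] F [ 0.4 -0.5 -2.3] M [0.01 0.1  0.02] gap 0.203 gf 39.8 q [ 0.35  0.34  1.79 -0.    1.01  1.86]
[[243, 243, 243], [240, 241, 241], [243, 243, 243], [143, 135, 130], [141, 97, 62], [167, 116, 76], [167, 118, 80], [141, 98, 63], [111, 104, 99], [243, 245, 245], [240, 241, 242], [238, 241, 241], [239, 241, 241], [240, 241, 241], [219, 222, 226], [191, 196, 205], [193, 197, 206], [189, 196, 205], [189, 195, 204], [192, 196, 206], [193, 197, 206], [191, 196, 207], [195, 200, 210], [168, 174, 182], [15, 17, 17], [31, 31, 30], [27, 26, 31], [18, 20, 19], [24, 27, 27]]
[ 88  82  69  63  64  91 166 235 198  80  59  65  69  68  60  49  78 158
 218 181 200 208 204 194 158 172 240 230 190 187 188 188 187 184 186 185
 188 189 186 186 189 190 186 188 189 171  83  35  38  58  70  73  69  54
  39  43  53]
```

Emit:
send_rows(
  commands="16 0 0 0.15 0;16 0 0 0.1 0;16 0 0 0 0",
)

```text
t: 20.15
tcp_pos: [0.4031, 0.2664, 0.2083]
tool_rot: [1.0, 0.03, 0.002, -0.001]
force: [-0.8, 0.6, 3.0]
finger_gap: 0.2
gripper_force: 40.5
```

Emit:
send_rows(
  commands="16 0 0 0.1 0;16 0 0 0.1 0;16 0 0 0 0",
)

```text
t: 20.4
tcp_pos: [0.4022, 0.2661, 0.2037]
tool_rot: [1.0, 0.03, 0.001, -0.0]
force: [-0.1, 0.4, 3.6]
finger_gap: 0.199
gripper_force: 40.6
```

Emit:
send_rows(
  commands="16.5 0.3 0 0 0;16.5 0.3 0 0 0;16.5 0.3 0 0 0;16.5 0.3 0 0 0;16.5 0.3 0 0 0;16.5 0 0 0 0",
)

```text
t: 20.9
tcp_pos: [0.4331, 0.2677, 0.2027]
tool_rot: [1.0, 0.03, 0.0, -0.0]
force: [0.6, -0.4, -1.2]
finger_gap: 0.2
gripper_force: 40.1
```

```bash
cat >> h.py <<'E'
def look(u=(232,240,246)):
    r,y=st();s=cams.snapshot('top');im=s['pixels'].astype(int)
    for c in u: print(c,''.join('B' if a[0]-a[2]>30 else 'k' if max(a)<60 else 'g' if max(a)<165 else 'p' if max(a)<228 else 'W' for a in im[180:262,c]))
    return s
E
python3 - <<'E'
from h import *
look()
E
```

```text
t 20.9 p [0.4331 0.2677 0.2027] yawY -86.6 z [ 0.001  0.    -1.   ] F [ 0.6 -0.4 -1.2] M [ 0.06 -0.27  0.04] gap 0.2 gf 40.1 q [ 0.33  0.39  1.73 -0.    1.02  1.84]
232 WWWWWWWWWggggggggggggggpWWWWWWWpBBBBBBBBBggppppppppppppppppggkkkkkkkkkkkkggggggggg
240 WWWWWWWWgggggggggggggppWBBBBBBggggBBBBBgggpWWWpppgpppppppppggggggggggggggggggggggg
246 WWWWWWWWgggggggggggggBBBBBBBBBgggkkkkkkggpgppppgggpppppppppgggggggkkkggggggggggggg
```

Emit:
send_rows(
  commands="16.5 0 0 0.1 0;16.5 0.3 0 0 0;16.5 0.3 0 0 0;16.5 0.3 0 0 0;16.5 0.3 0 0 0;16.5 0.3 0 0 0;16.5 0 0 0 0",
)

```text
t: 21.53
tcp_pos: [0.4626, 0.2694, 0.2003]
tool_rot: [1.0, 0.03, -0.0, 0.0]
force: [0.4, 0.3, -1.8]
finger_gap: 0.194
gripper_force: 39.8
```

Run:
```python
from h import *
look()
```

```text
t 21.53 p [0.4626 0.2694 0.2003] yawY -86.5 z [-0. -0. -1.] F [ 0.4  0.3 -1.8] M [-0.02 -0.02  0.03] gap 0.194 gf 39.8 q [ 0.32  0.43  1.67 -0.    1.04  1.83]
232 WWWWWWWWWggggggggggggggpWWWWWppgBBBBBBBBBggpppppgkkkkkkkkkkkkkgggggggggkkkkkkkkkkk
240 WWWWWWWWggggggggggggppWpBBBBBBggpBBBBBgggppWWWpgkkgggggggggggggggggggggggggggggggg
246 WWWWWWWWgggggggggggggBBBBBBBBBggkkkkkkkggppppppggggggggggggggggggggggggggggggggggg
```

Emit:
send_rows(
  commands="16.5 0 0 0.1 0;16.5 0.3 0 0 0;16.5 0.3 0 0 0;16.5 0.3 0 0 0;16.5 0.2 0 0 0;16.5 0 0 0 0",
)

```text
t: 22.08
tcp_pos: [0.4821, 0.2704, 0.1986]
tool_rot: [1.0, 0.03, -0.003, 0.001]
force: [-5.4, -0.5, 3.0]
finger_gap: 0.198
gripper_force: 40.8
```

Run:
```python
from h import *
look((226,232,240,246,250))
```

```text
t 22.08 p [0.4821 0.2704 0.1986] yawY -86.5 z [-0.005 -0.001 -1.   ] F [-5.4 -0.5  3. ] M [-0.11  1.11  0.17] gap 0.198 gf 40.8 q [0.31 0.45 1.63 0.   1.06 1.82]
226 WWWWWWWWWgggggggggggggggpppgggkkkkkkkkkkkkkkggggkkkkkkkkkkkkkkkkkkkkkkkkkkkkkkkggk
232 WWWWWWWWggggggggggggggggppppppgBBBBBBBBBkkkkkkkkkkkkkkkkkgggggkkkkkkkkkkkkkkkkkkkk
240 WWWWWWWpggggggggggggppBBBBBBBggpgBBBBBggkkgggkkkkggggggggggggggggggggggggggggggggp
246 WWWWWWWgggggggggggggBBBBBBBBBgggkkkgkkgggggggggggggggggggggggggggggggggggggggggpWW
250 WWWWWWWgggggggggggggggBBBBgggppppppppppggggggggppppgggggggggggggggggggggggggggpWWW
```

Emit:
send_rows(
  commands="17.6 -0.24 0 0 0;17.6 -0.24 0 0.2 0;17.6 -0.24 0 0.2 0;17.6 -0.24 0 0.2 0;17.6 -0.24 0 0.2 0;17.6 -0.24 0 0.2 0;17.6 0 0 0 0",
)

```text
t: 22.72
tcp_pos: [0.4582, 0.2694, 0.1827]
tool_rot: [1.0, 0.031, 0.006, -0.0]
force: [-2.1, -3.4, 19.3]
finger_gap: 0.204
gripper_force: 18.4
```

Run:
```python
from h import *
look((226,232,240,246,250))
```

```text
t 22.72 p [0.4582 0.2694 0.1827] yawY -86.4 z [ 0.011  0.001 -1.   ] F [-2.1 -3.4 19.3] M [-0.56  0.13  0.  ] gap 0.204 gf 18.4 q [ 0.32  0.44  1.71 -0.    0.98  1.83]
226 WWWWWWWWWgggggggggggggggpWWWWWWWWppBBgkkkkkkkkkkkkkkkkggggggkkkkkkkkkkkkkkkkkkkkkk
232 WWWWWWWWpggggggggggggggppWWWWWWgBBBBBBBBBggWWWWWggkkkkkkkkkkkgggkkkkkkkkkkkkkkkkkk
240 WWWWWWWWggggggggggggppBBBBBBBBggpBBBBBBggpWWWWWpgggggggggggggggggggggggggggggggggg
246 WWWWWWWpggggggggggggBBBBBBBBBgggkkkggkkggppppppgggkkgggkkkkggggggggggggggggggggggg
250 WWWWWWWgggggggggggggggBBBBgggpWWWWWWWWWWpggggggWWWWWWpgpWWWggggggggggggggggggggggg
```

Run:
```python
from h import *
s=snap('top','top8.png');im=s['pixels'].astype(int)
for c in(222,226,232,236): print(c,[tuple(im[v,c]) if 0 else (v,*im[v,c].tolist()) for v in range(202,232,2)])
t=snap('side','side8.png');im=t['pixels'].astype(int)
f=np.array([.998,.062,0]);sd=np.array([-.062,.998,0]);G=np.array(readout.sense()['tcp_pos'])+[0,0,.011]
for d in(-8,0,8,14):
    th=np.radians(d);k=f*np.cos(th)-np.array([0,0,1])*np.sin(th);u=f*np.sin(th)+np.array([0,0,1])*np.cos(th)
    L=G+k*.112-u*.123;print(d,L.round(3),proj(s,L+sd*.049).round(),proj(s,L-sd*.049).round(),'side',proj(t,L+sd*.049).round(),proj(t,L).round())
# tray flange edge to get tilt
print(''.join('W' if im[v,:,][c].min()>180 else '.' for v in[240] for c in range(225,275)))
```

```text
222 [(202, 123, 131, 138), (204, 172, 181, 188), (206, 232, 237, 239), (208, 152, 156, 160), (210, 92, 96, 99), (212, 24, 28, 29), (214, 36, 35, 41), (216, 32, 32, 35), (218, 31, 34, 38), (220, 47, 50, 53), (222, 47, 50, 58), (224, 53, 66, 76), (226, 77, 92, 108), (228, 86, 102, 116), (230, 48, 57, 65)]
226 [(202, 127, 134, 142), (204, 195, 203, 214), (206, 224, 227, 234), (208, 224, 227, 234), (210, 227, 230, 236), (212, 222, 224, 230), (214, 203, 183, 174), (216, 126, 110, 100), (218, 52, 44, 46), (220, 23, 24, 20), (222, 28, 26, 28), (224, 32, 36, 36), (226, 27, 27, 25), (228, 31, 29, 30), (230, 31, 32, 34)]
232 [(202, 126, 135, 141), (204, 214, 220, 227), (206, 231, 234, 239), (208, 230, 233, 238), (210, 223, 226, 233), (212, 118, 83, 60), (214, 159, 111, 73), (216, 179, 127, 89), (218, 154, 103, 67), (220, 124, 87, 58), (222, 151, 156, 164), (224, 236, 238, 243), (226, 231, 235, 241), (228, 141, 145, 152), (230, 36, 38, 39)]
236 [(202, 173, 165, 156), (204, 149, 118, 97), (206, 125, 97, 81), (208, 136, 115, 102), (210, 182, 174, 173), (212, 139, 103, 75), (214, 157, 108, 72), (216, 174, 121, 84), (218, 153, 103, 67), (220, 114, 84, 63), (222, 162, 167, 177), (224, 223, 227, 233), (226, 222, 226, 232), (228, 231, 234, 240), (230, 136, 140, 147)]
-8 [0.586 0.277 0.088] [220. 196.] [251. 194.] side [252. 274.] [261. 261.]
0 [0.57  0.276 0.071] [221. 201.] [252. 199.] side [258. 280.] [267. 267.]
8 [0.552 0.275 0.056] [222. 207.] [253. 205.] side [264. 285.] [273. 272.]
14 [0.537 0.274 0.047] [223. 212.] [254. 210.] side [269. 289.] [278. 276.]
........................WWWWW.WWWWWW..............
```

Emit:
send_rows(
  commands="17.6 -0.3 0 0.05 0;17.6 -0.3 0 0.05 0;17.6 -0.3 0 0.05 0;17.6 0 0 0 0",
)

```text
t: 23.2
tcp_pos: [0.4394, 0.2685, 0.1787]
tool_rot: [1.0, 0.031, 0.005, -0.001]
force: [-0.8, -2.6, 13.9]
finger_gap: 0.209
gripper_force: 18.7
```

```bash
cat >> h.py <<'E'
def look2(dd=(-20,-14,-8,-4,0,4)):
    s=look((224,226,232,240,246));im=s['pixels'].astype(int)
    print([(v,*im[v,226].tolist()) for v in range(196,216,2)])
    f=np.array([.998,.062,0]);sd=np.array([-.062,.998,0]);G=np.array(readout.sense()['tcp_pos'])+[0,0,.011]
    for d in dd:
        th=np.radians(d);k=f*np.cos(th)-np.array([0,0,1])*np.sin(th);u=f*np.sin(th)+np.array([0,0,1])*np.cos(th)
        L=G+k*.112-u*.123;H=G+k*.012-u*.125;print(d,'lip',L.round(3),'heel',H.round(3),proj(s,L+sd*.049).round(),proj(s,L-sd*.049).round())
E
python3 - <<'E'
from h import *
look2()
E
```

```text
t 23.2 p [0.4394 0.2685 0.1787] yawY -86.5 z [ 0.009  0.002 -1.   ] F [-0.8 -2.6 13.9] M [-0.38 -0.15  0.02] gap 0.209 gf 18.7 q [ 0.33  0.43  1.75 -0.    0.95  1.84]
224 WWWWWWWWWWggggggggggggggpWWWWWWWWWWWWWWWpggkkkkkkkkkkggggggggggkkkkkkkkkkkkkkggggg
226 WWWWWWWWWWggggggggggggggpWWWWWWWppBBBBBpppWpggkkkkkkkkkkkkkkkggggggkkkkkkkkkkkkkkk
232 WWWWWWWWWggggggggggggggpWWWWWWWgBBBBBBBBBBpWWWWWWWWWWWpgkkkkkkkkkkkkkkkkkkkkkkkkkk
240 WWWWWWWWWggggggggggpBBBBBBBBBgpWWgBBBBBgggpWWWWppgWWWWpppgkkkgggkkgggggggggggggggg
246 WWWWWWWWgggggggggggBBBBBBBBBgpWpgkkkkkkggppppppppWWWWWWpgkkkgggkkkgggggggggggggggg
[(196, 126, 135, 141), (198, 120, 130, 133), (200, 122, 130, 135), (202, 123, 131, 137), (204, 193, 204, 213), (206, 226, 230, 235), (208, 225, 228, 235), (210, 226, 229, 235), (212, 210, 211, 217), (214, 197, 172, 158)]
-20 lip [0.587 0.278 0.112] heel [0.494 0.272 0.076] [218. 194.] [250. 192.]
-14 lip [0.578 0.277 0.098] heel [0.481 0.271 0.071] [219. 198.] [251. 196.]
-8 lip [0.567 0.276 0.084] heel [0.469 0.27  0.068] [220. 202.] [252. 200.]
-4 lip [0.56  0.276 0.075] heel [0.46  0.27  0.066] [221. 204.] [252. 202.]
0 lip [0.551 0.275 0.067] heel [0.452 0.269 0.065] [222. 207.] [253. 205.]
4 lip [0.543 0.275 0.059] heel [0.443 0.269 0.064] [222. 210.] [253. 208.]
```

Emit:
send_rows(
  commands="17.6 -0.3 0 0.05 0;17.6 -0.3 0 0.05 0;17.6 -0.3 0 0.08 0;17.6 -0.3 0 0.08 0;17.6 0 0 0 0",
)

```text
t: 23.67
tcp_pos: [0.4143, 0.2671, 0.1722]
tool_rot: [1.0, 0.031, 0.003, -0.001]
force: [0.6, -0.3, 7.6]
finger_gap: 0.205
gripper_force: 18.6
```

Run:
```python
from h import *
look2()
```

```text
t 23.67 p [0.4143 0.2671 0.1722] yawY -86.5 z [ 0.007  0.002 -1.   ] F [ 0.6 -0.3  7.6] M [-0.12 -0.16 -0.01] gap 0.205 gf 18.6 q [ 0.35  0.41  1.81 -0.    0.91  1.86]
224 WWWWWWWWWWWggggggggggggggppppppppppppppppppppppppppggkkkkkkkkkkgkgggggggkkkkkkkkkk
226 WWWWWWWWWWpggggggggggggggpppppppppppppppppBBBBBpppppppggkkkkkkkkggkkkkgggggggkkkkk
232 WWWWWWWWWWggggggggggggggppppppppppppppppggppWBBBBBggppppggggggkkkkkkkkkkkkkkkkkkkk
240 WWWWWWWWWpggggggggggpBBBBBBBBBggppppppppgBBBBBBggppWWWppggpggggggggkkkggggkkgggggg
246 WWWWWWWWWgggggggggggBBBBBBBBBggpppppppggkkkkgkgggppppppggggpWWWWWWgkkggggkkggggggg
[(196, 119, 129, 134), (198, 118, 127, 133), (200, 115, 123, 130), (202, 116, 125, 131), (204, 142, 146, 153), (206, 194, 199, 209), (208, 193, 197, 206), (210, 192, 197, 207), (212, 191, 197, 209), (214, 194, 198, 210)]
-20 lip [0.562 0.276 0.106] heel [0.469 0.27  0.07 ] [218. 203.] [251. 201.]
-14 lip [0.553 0.276 0.091] heel [0.456 0.27  0.065] [220. 206.] [251. 204.]
-8 lip [0.542 0.275 0.077] heel [0.444 0.269 0.061] [221. 210.] [252. 208.]
-4 lip [0.535 0.275 0.068] heel [0.435 0.268 0.059] [222. 213.] [253. 210.]
0 lip [0.526 0.274 0.06 ] heel [0.427 0.268 0.058] [222. 215.] [253. 213.]
4 lip [0.518 0.273 0.053] heel [0.418 0.267 0.058] [223. 218.] [254. 216.]
```

Emit:
send_rows(
  commands="10 0 0 0 0;10 0.25 0 0 0;10 0.25 0 -0.05 0;10 0.25 0 -0.05 0;10 0.25 0 -0.05 0;10 0 0 0 0",
  grip_force=80,
)

```text
t: 24.22
tcp_pos: [0.4295, 0.2673, 0.1734]
tool_rot: [1.0, 0.031, -0.004, 0.001]
force: [-6.3, -0.8, 7.0]
finger_gap: 0.194
gripper_force: 79.1
```

Run:
```python
from h import *
look2()
```

```text
t 24.22 p [0.4295 0.2673 0.1734] yawY -86.5 z [-0.008 -0.001 -1.   ] F [-6.3 -0.8  7. ] M [0.13 1.55 0.27] gap 0.194 gf 79.1 q [0.33 0.43 1.77 0.   0.95 1.84]
224 WWWWWWWWWWWggggggggggpppppppppppppppppppppggkkkkkkkkkkkgggggggggkkkkkkkkkkgggggggg
226 WWWWWWWWWWpggggggggggpppppppppppppppppBBBBBpgggkkkkkkkkkgkkkkggggggkkkkkkkkkkkkkkk
232 WWWWWWWWWWgggggggggggppppppppppppppgggpWWBBBBBggppppggpggkkkkkkkkkkkkkkkkkkkkkkkkk
240 WWWWWWWWWggggggggppBBBBBBBBgggppppppgBBBBBBggppWWWppgggpgggggkkkgggkkggggggggggggg
246 WWWWWWWWWgggggggggBBBBBBBBgggpppppggkkkkkkgggppppppggpgpWWWpkkgggggkkggggggggggggg
[(196, 118, 126, 132), (198, 118, 126, 130), (200, 144, 150, 159), (202, 202, 207, 216), (204, 197, 203, 212), (206, 198, 202, 212), (208, 198, 203, 213), (210, 197, 202, 212), (212, 197, 201, 212), (214, 199, 205, 215)]
-20 lip [0.576 0.276 0.107] heel [0.483 0.271 0.071] [218. 198.] [250. 196.]
-14 lip [0.568 0.276 0.092] heel [0.471 0.27  0.066] [220. 201.] [251. 199.]
-8 lip [0.557 0.275 0.078] heel [0.459 0.269 0.062] [221. 205.] [252. 203.]
-4 lip [0.55  0.275 0.069] heel [0.45  0.269 0.061] [222. 208.] [253. 206.]
0 lip [0.541 0.274 0.061] heel [0.441 0.268 0.059] [222. 211.] [253. 209.]
4 lip [0.532 0.274 0.054] heel [0.433 0.268 0.059] [223. 214.] [254. 212.]
```

Emit:
send_rows(
  commands="10 -0.1 0 -0.3 0;10 0.1 0 -0.3 0;10 0.13 0 -0.3 0;10 0.13 0 -0.3 0;10 0 0 0 0",
)

```text
t: 24.68
tcp_pos: [0.4403, 0.2686, 0.1993]
tool_rot: [1.0, 0.03, 0.002, -0.001]
force: [-0.3, 0.2, -3.8]
finger_gap: 0.19
gripper_force: 78.4
```

Run:
```python
from h import *
look2()
```

```text
t 24.68 p [0.4403 0.2686 0.1993] yawY -86.5 z [ 0.005  0.001 -1.   ] F [-0.3  0.2 -3.8] M [0.04 0.18 0.01] gap 0.19 gf 78.4 q [ 0.33  0.4   1.72 -0.    1.01  1.84]
224 WWWWWWWWWWWggggpppppppppppppppppBBBBBBpppppggkkkkkkkkkkkkkkkkggggggkkkkkkkkkkkkkkk
226 WWWWWWWWWWpggggppppppppppppppppppWWWWBBBBgpppppgkkkkkkkkkkkkkkkkkkgggkkkkkkkkkkkkk
232 WWWWWWWWWWgggggBBBBBBgppppppppgpppppBBBBBggpppppggggkkkkkkkkkkkkkkggggggggggggkkkk
240 WWWWWWWWWgggBBBBBBBBBBggpppppppggBBBBgggpppppppggpgpppgggggggggggggggggggggggggggg
246 WWWWWWWWWgggggBBBBBgggggpppppppppgggggggpgppppgggpggpWWWpggggggkkggggggggggggggggg
[(196, 190, 195, 206), (198, 192, 195, 207), (200, 191, 195, 206), (202, 191, 196, 207), (204, 191, 196, 206), (206, 190, 195, 205), (208, 191, 197, 205), (210, 188, 193, 201), (212, 224, 226, 224), (214, 242, 243, 244)]
-20 lip [0.586 0.277 0.132] heel [0.493 0.272 0.096] [216. 194.] [249. 192.]
-14 lip [0.578 0.277 0.117] heel [0.481 0.271 0.091] [217. 197.] [250. 195.]
-8 lip [0.567 0.276 0.103] heel [0.469 0.27  0.088] [219. 201.] [251. 199.]
-4 lip [0.56  0.276 0.095] heel [0.46  0.27  0.086] [219. 204.] [251. 202.]
0 lip [0.551 0.275 0.087] heel [0.451 0.269 0.085] [220. 207.] [252. 205.]
4 lip [0.542 0.275 0.079] heel [0.443 0.269 0.084] [221. 210.] [252. 208.]
```

Emit:
send_rows(
  commands="10 0.2 0 0 0;10 0.2 0 0 0;10 0.2 0 0 0;10 0 0 0 0",
)

```text
t: 25.07
tcp_pos: [0.446, 0.268, 0.1964]
tool_rot: [1.0, 0.031, -0.005, 0.001]
force: [-5.7, -0.2, 0.2]
finger_gap: 0.193
gripper_force: 78.8
```

Run:
```python
from h import *
look2()
```

```text
t 25.07 p [0.446  0.268  0.1964] yawY -86.5 z [-0.01  -0.002 -1.   ] F [-5.7 -0.2  0.2] M [-0.06  1.53  0.24] gap 0.193 gf 78.8 q [0.33 0.42 1.71 0.   1.03 1.83]
224 WWWWWWWWWpggggpppppppppppppppppppBBBBgggkkkkkkkkkkkkkkkggggggkkkkkkkkkkkkkkkkkkkkg
226 WWWWWWWWWgggggppppppppppppppppppWWWpBBBBgpggkkkkkkkkkkkkkkkkgggggkkkkkkkkkkkkkkkkk
232 WWWWWWWWWggggBBBBBBBppppppppppppWWWBBBBBggpppppgggkkkkkkkkkkkkkkgggggggggkkkkkkkkk
240 WWWWWWWWggggBBBBBBBBBggppppppppBBBBBggggppppppggpgpppggggggggggggggggggggggggggggg
246 WWWWWWWWgggggBBBBBgggggpppppppgggkkkgggppppppggggggpWgggggggkkgggggggggggggggggggg
[(196, 198, 203, 213), (198, 199, 203, 212), (200, 200, 203, 214), (202, 199, 203, 213), (204, 198, 204, 214), (206, 199, 205, 214), (208, 199, 203, 214), (210, 186, 188, 189), (212, 232, 234, 233), (214, 236, 238, 237)]
-20 lip [0.593 0.277 0.13 ] heel [0.5   0.271 0.094] [216. 192.] [249. 190.]
-14 lip [0.584 0.277 0.115] heel [0.488 0.271 0.089] [218. 195.] [250. 193.]
-8 lip [0.574 0.276 0.101] heel [0.475 0.27  0.085] [219. 199.] [251. 197.]
-4 lip [0.566 0.275 0.093] heel [0.467 0.269 0.084] [220. 202.] [252. 200.]
0 lip [0.558 0.275 0.084] heel [0.458 0.269 0.082] [220. 205.] [252. 203.]
4 lip [0.549 0.274 0.077] heel [0.449 0.268 0.082] [221. 208.] [253. 206.]
```

Run:
```python
from h import *
s=snap('top','top9.png');t=snap('side','side9.png')
a=cv2.imread('pics/top9.png');b=cv2.imread('pics/side9.png')
cv2.imwrite('pics/c8.png',np.hstack([cv2.resize(a[175:255,205:265],(400,533),interpolation=cv2.INTER_CUBIC),cv2.resize(b[225:305,230:290],(400,533),interpolation=cv2.INTER_CUBIC)]))
```

```text
(no output)
```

View pics/c8.png

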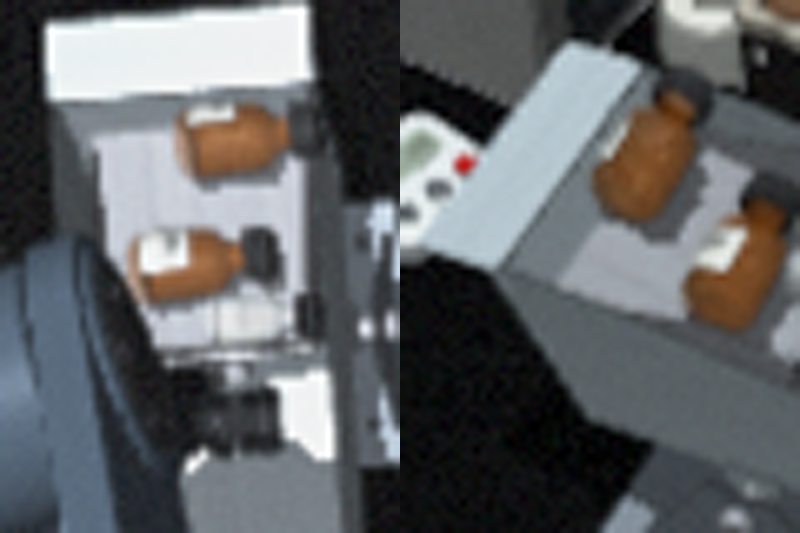

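Picture shows bottle_2 and vial at the pan's back, bottle_1 on the lip with its cap over the pan's right edge. Lift on gently.

Emit:
send_rows(
  commands="10 -0.1 0 -0.3 0;10 0.1 0 -0.3 0;10 0.12 0 -0.3 0;10 0 0 0 0",
)

```text
t: 25.55
tcp_pos: [0.4553, 0.2696, 0.2179]
tool_rot: [1.0, 0.03, 0.003, -0.001]
force: [-0.1, 0.7, -3.0]
finger_gap: 0.192
gripper_force: 78.5
```

Run:
```python
from h import *
look2((-24,-20,-16,-12,-8))
```

```text
t 25.55 p [0.4553 0.2696 0.2179] yawY -86.5 z [ 0.006  0.002 -1.   ] F [-0.1  0.7 -3. ] M [0.05 0.12 0.02] gap 0.192 gf 78.5 q [ 0.32  0.39  1.67 -0.    1.07  1.83]
224 WWWWWWWWWppppppppppppppppppWWWWpBBBgppppgggkkkkkkkkkkkkkkkkggggkkkkkkkkkkkkkkkkkkk
226 WWWWWWWWWppppppppppppppppppWWWWBBBBBggpppppgggkkkkkkkkkkkkkkkkkkkkkkkkkkkkkkkkkkkk
232 WWWWWppBBBBBBBBgggppppppgBBBBBBBBBBggpppppggpgkkkkkkkkkkkkkgpWWWggggggggggpWWWgggg
240 WWWWpBBBBBBBBBBgggppppppgggggggggpppppppppggpggggggkkkggkkkggggggggggggggggggggggg
246 WWWWpggBBBBggggpppppppppppppppppppppppppggggggggpWWWWWWWWWWggggggggggggggggggggggg
[(196, 198, 205, 214), (198, 198, 203, 213), (200, 193, 199, 210), (202, 193, 197, 207), (204, 187, 192, 200), (206, 221, 224, 222), (208, 239, 239, 239), (210, 238, 238, 240), (212, 151, 101, 68), (214, 127, 84, 56)]
-24 lip [0.606 0.279 0.161] heel [0.516 0.273 0.119] [213. 186.] [247. 184.]
-20 lip [0.601 0.279 0.151] heel [0.508 0.273 0.115] [214. 188.] [247. 186.]
-16 lip [0.596 0.278 0.141] heel [0.5   0.272 0.111] [215. 190.] [248. 188.]
-12 lip [0.589 0.278 0.131] heel [0.492 0.272 0.108] [216. 193.] [249. 191.]
-8 lip [0.582 0.277 0.122] heel [0.484 0.271 0.106] [217. 196.] [249. 193.]
```

Emit:
send_rows(
  commands="10 -0.3 0 0.3 0;10 -0.3 0 0.3 0;10 -0.5 0 0.1 0;10 -0.7 0 0 0;10 -0.7 0 -0.2 0;10 -0.3 0 -0.3 0;10 0 0 0 0",
)

```text
t: 26.18
tcp_pos: [0.3942, 0.2655, 0.2127]
tool_rot: [1.0, 0.031, -0.0, 0.0]
force: [-0.2, -1.0, -2.3]
finger_gap: 0.196
gripper_force: 78.5
```

Run:
```python
from h import *
look2((-24,-20,-16,-12,-8))
```

```text
t 26.18 p [0.3942 0.2655 0.2127] yawY -86.4 z [-0.001 -0.    -1.   ] F [-0.2 -1.  -2.3] M [-0.04  0.2  -0.  ] gap 0.196 gf 78.5 q [0.36 0.33 1.8  0.   1.01 1.87]
224 WWWWWWWWWpggggggggggggggpWWWWWWpppppppppppppppppBBBBBBBpppppppppggggkkkkkkkkkkkkkk
226 WWWWWWWWWgggggggggggggggpWWWWWppppppppppppppppppWWWWWBBBggpppppgggpgggkkkkkkkkkkkk
232 WWWWWWWWWggggggggggggggpWWWWWWppppppWWppBBpppggppppBBBBBggpppppgggggkkkkkkkkkkkkkk
240 WWWWWWWWgggggggggggggggpWWWWWWpBBBBBBBBBBBgggppgBBBBgggppppppppggpgppgggggggggkggg
246 WWWWWWWWggggggggggggggpWWWWWWgggBBBBBBggggpppppggggggggpgppppgggggggpWWWWWpggggggk
[(196, 123, 134, 140), (198, 125, 134, 139), (200, 125, 133, 139), (202, 126, 133, 138), (204, 194, 203, 207), (206, 240, 242, 243), (208, 238, 241, 242), (210, 211, 216, 219), (212, 190, 193, 204), (214, 187, 191, 202)]
-24 lip [0.548 0.275 0.157] heel [0.458 0.27  0.114] [214. 206.] [248. 204.]
-20 lip [0.543 0.275 0.146] heel [0.45  0.269 0.11 ] [215. 208.] [249. 206.]
-16 lip [0.537 0.275 0.136] heel [0.442 0.269 0.107] [216. 210.] [249. 208.]
-12 lip [0.531 0.274 0.127] heel [0.434 0.268 0.104] [217. 212.] [250. 210.]
-8 lip [0.524 0.274 0.118] heel [0.425 0.268 0.102] [218. 215.] [251. 213.]
```

b1 is now inside the pan too (rows 211–221 behind lip row 210). Lift and carry.

Emit:
send_rows(
  commands="10 0 0 -0.1 0;10 0 0 -0.2 0;10 0 0 -0.35 0;10 0 0 -0.5 0;10 0 0 -0.6 0;10 0 0 -0.6 0;10 0 0 -0.6 0;10 0 0 -0.5 0;10 0 0 -0.3 0;10 0 0 -0.15 0;10 0 0 0 0;10 0 0 0 0",
)

```text
t: 27.23
tcp_pos: [0.3962, 0.2654, 0.2896]
tool_rot: [1.0, 0.03, -0.0, 0.0]
force: [-0.7, -0.1, -4.3]
finger_gap: 0.198
gripper_force: 78.4
```

Run:
```python
from h import *
look2((-24,-20,-16,-12,-8))
plan([.385,.422,.28],-2.35,18)
```

```text
t 27.23 p [0.3962 0.2654 0.2896] yawY -86.5 z [-0.001 -0.    -1.   ] F [-0.7 -0.1 -4.3] M [-0.03  0.23 -0.01] gap 0.198 gf 78.4 q [ 0.36  0.23  1.69 -0.    1.22  1.87]
224 WWWWWWWWWpggggggggggggggpWWpppBBBpppppppppppgggppWWBBBBgggpppppggppWgkkkkkkkkkkkkk
226 WWWWWWWWWgggggggggggggggpWWppWWpBBBBBpppppppgppppWpBBBBgggpppppggpggkkkkkkkkkkkkkk
232 WWWWWWWWWggggggggggggggppggpBBBBBBBBBBgggppppgBBBBBBBBgppppppppggpggggggpWpgkkkggg
240 WWWWWWWWgggggggggggggggppBBBBBBBBggggppppppggkkkkkkkggppppppppggpgggggggggggkkgggg
246 WWWWWWWWgggggggggggggggggkkkkkgggggggggggggggggggggggggggkkkkgggpgggggggpWWWWWWWWg
[(196, 128, 138, 144), (198, 126, 134, 140), (200, 125, 134, 141), (202, 124, 133, 140), (204, 193, 201, 207), (206, 235, 238, 239), (208, 211, 215, 214), (210, 231, 233, 231), (212, 122, 95, 77), (214, 138, 108, 89)]
-24 lip [0.548 0.275 0.233] heel [0.458 0.269 0.191] [207. 203.] [244. 201.]
-20 lip [0.543 0.274 0.223] heel [0.45  0.269 0.187] [208. 206.] [244. 203.]
-16 lip [0.537 0.274 0.213] heel [0.442 0.268 0.183] [210. 208.] [245. 206.]
-12 lip [0.531 0.274 0.203] heel [0.434 0.268 0.18 ] [211. 211.] [246. 208.]
-8 lip [0.524 0.273 0.194] heel [0.425 0.267 0.178] [212. 213.] [246. 211.]
t 27.28 p [0.396  0.2653 0.2893] yawY -86.5 z [-0.001 -0.    -1.   ] F [-1.2 -0.1 -3.6] M [-0.05  0.26 -0.04] gap 0.192 gf 78.4 q [0.36 0.23 1.69 0.   1.22 1.87]
[-0.0, -0.44, 0.03] -0.13
[-0.0, -0.44, 0.03] -0.13
[0.0, -0.44, 0.03] -0.13
[0.01, -0.44, 0.03] -0.13
[0.01, -0.44, 0.03] -0.13
[0.02, -0.44, 0.03] -0.13
[0.02, -0.44, 0.03] -0.13
[0.02, -0.44, 0.03] -0.13
[0.03, -0.44, 0.03] -0.13
[0.03, -0.44, 0.03] -0.13
[0.04, -0.43, 0.03] -0.13
[0.04, -0.43, 0.03] -0.13
[0.04, -0.43, 0.03] -0.13
[0.05, -0.43, 0.03] -0.13
[0.05, -0.43, 0.03] -0.13
[0.06, -0.43, 0.03] -0.13
[0.06, -0.43, 0.03] -0.13
[0.06, -0.43, 0.03] -0.13
```

Emit:
send_rows(
  commands="10 0 -0.06 0 0;10 0 -0.15 0 -0.1;10 0 -0.25 0 -0.15;10 0 -0.35 0 -0.15;10 0 -0.45 0 -0.15;10 0 -0.5 0 -0.15;10 0 -0.55 0 -0.15;10 0 -0.55 0 -0.15;10 0 -0.55 0 -0.15;10 0 -0.55 0 -0.15;10 0.03 -0.55 0 -0.15;10 0.03 -0.55 0 -0.15;10 0.05 -0.55 0 -0.15;10 0.05 -0.55 0 -0.15;10 0.05 -0.5 0 -0.15;10 0.05 -0.4 0 -0.1;10 0.05 -0.3 0 -0.1;10 0.05 -0.2 0 -0.1;10 0.03 -0.1 0 0;10 0 0 0 0",
)

```text
t: 28.95
tcp_pos: [0.3823, 0.4187, 0.2897]
tool_rot: [0.994, 0.112, -0.0, 0.0]
force: [1.2, 0.6, -3.1]
finger_gap: 0.197
gripper_force: 78.4
```

Run:
```python
from h import *
r,y=st();go([.385,.422,.2]);s=snap('top','top10.png');im=s['pixels'].astype(int)
c=np.degrees;br=(im[:,:,0]-im[:,:,2]>30)&(im[:,:,0]>80)
m=br[185:262,150:260].astype(np.uint8);n,l,stt,ce=cv2.connectedComponentsWithStats(m)
print([(stt[i].tolist(),(ce[i]+[150,185]).round(1)) for i in range(1,n) if stt[i][4]>8])
G=np.array(r['tcp_pos'])+[0,0,.011];f=y[:,0];sd=-y[:,1]
for d in(-20,-16,-12,-8):
    th=np.radians(d);k=f*np.cos(th)-np.array([0,0,1])*np.sin(th);u=f*np.sin(th)+np.array([0,0,1])*np.cos(th);L=G+k*.112-u*.123
    print(d,L.round(3),proj(s,L+sd*.049).round(1),proj(s,L-sd*.049).round(1))
```

```text
t 28.95 p [0.3823 0.4187 0.2897] yawY -77.1 z [-0. -0. -1.] F [ 1.2  0.6 -3.1] M [-0.07  0.2  -0.03] gap 0.197 gf 78.4 q [ 0.63  0.37  1.49 -0.    1.29  1.98]
t 28.95 p [0.3823 0.4187 0.2897] yawY -77.1 z [-0. -0. -1.] F [ 1.2  0.6 -3.1] M [-0.07  0.2  -0.03] gap 0.197 gf 78.4 q [ 0.63  0.37  1.49 -0.    1.29  1.98]
rows units [ 0.17 -0.13  4.49]
[([0, 0, 10, 9, 78], array([154.3, 188.6])), ([10, 26, 18, 16, 143], array([170.1, 218.8])), ([6, 45, 19, 13, 128], array([166. , 236.5]))]
-20 [0.526 0.452 0.223] [143.3 215. ] [178.8 206.8]
-16 [0.52  0.45  0.213] [145.3 217.2] [180.5 209.1]
-12 [0.514 0.449 0.204] [147.3 219.7] [182.1 211.7]
-8 [0.507 0.447 0.194] [149.2 222.3] [183.7 214.4]
```

Emit:
send_rows(
  commands="10 0.05 0 0.1 0;10 0.05 0 0.25 0;10 0.05 -0.05 0.4 0;10 0 -0.05 0.6 0;10 0 0 0.7 0;10 0 0 0.7 0;10 0 0 0.6 0;10 0 0 0.5 0;10 0 0 0.35 0;10 0 0 0.2 0;10 0 0 0.1 0;17.5 0 0 0 0;17.8 0 0 0 0;17.8 0 0 0 0;17.8 0 0 0 0;17.8 0 0 0 0;17 0 0 0 0",
  grip_force=40,
)

```text
t: 30.42
tcp_pos: [0.3848, 0.4213, 0.2003]
tool_rot: [0.994, 0.112, 0.0, -0.0]
force: [-0.3, 0.8, -2.6]
finger_gap: 0.207
gripper_force: 23.1
```

```bash
cat >> h.py <<'E'
def bask(dd=(-20,-12,-4,4,12,20,28)):
    r,y=st();s=snap('top','topb%d.png'%(r['t']*100));im=s['pixels'].astype(int)
    br=(im[:,:,0]-im[:,:,2]>30)&(im[:,:,0]>70)
    m=br[195:272,155:212].astype(np.uint8);n,l,stt,ce=cv2.connectedComponentsWithStats(m)
    print('brown',[(stt[i][4],(ce[i]+[155,195]).round(1)) for i in range(1,n) if stt[i][4]>8])
    G=np.array(r['tcp_pos'])+[0,0,.011];f=y[:,0];sd=-y[:,1]
    for d in dd:
        th=np.radians(d);k=f*np.cos(th)-np.array([0,0,1])*np.sin(th);u=f*np.sin(th)+np.array([0,0,1])*np.cos(th);L=G+k*.112-u*.123
        print(d,L.round(3),proj(s,L+sd*.049).round(1),proj(s,L-sd*.049).round(1))
    for c in(164,172,180): print(c,''.join('B' if a[0]-a[2]>30 else 'k' if max(a)<60 else 'g' if max(a)<165 else 'p' if max(a)<225 else 'W' for a in im[195:272,c]))
E
python3 - <<'E'
from h import *
bask()
E
```

```text
t 30.42 p [0.3848 0.4213 0.2003] yawY -77.1 z [ 0.001  0.001 -1.   ] F [-0.3  0.8 -2.6] M [ 0.04 -0.02 -0.02] gap 0.207 gf 23.1 q [ 0.63  0.47  1.59 -0.    1.08  1.98]
brown [(np.int32(188), array([183.3, 243.6]))]
-20 [0.528 0.454 0.134] [155.7 216.1] [188.4 208.6]
-12 [0.516 0.451 0.114] [159.2 220.4] [191.3 213. ]
-4 [0.502 0.448 0.097] [162.4 225.5] [194.1 218.1]
4 [0.485 0.444 0.081] [165.5 231.1] [196.8 223.8]
12 [0.467 0.44  0.068] [168.3 237.2] [199.3 230. ]
20 [0.446 0.435 0.057] [170.8 243.7] [201.6 236.5]
28 [0.425 0.43  0.05 ] [173.  250.5] [203.6 243.3]
164 kkkkkkkkkkkkkkgggggggggggggggggggggggggggppppggggggkkkkkkkkkkkkkkkkkkkkkkkkkk
172 kkkkkkkkkkkkggpgggggppppppppppppppppppppWWppWpppggggggggggggggkkkkggkkkkkkkkg
180 kkkkkkkkkkkgpgggggWWWWpWWWWWpWpppppppppppppBBBBBBBBBBpWpppgggggggggkkkkkkkkkk
```

Emit:
send_rows(
  commands="17.8 0 0 0 0;17.8 0 0 0 0;17.8 0 0 0 0;17.8 0 0 0 0;17 0 0 0 0;17 0 0 0 0",
)

```text
t: 30.97
tcp_pos: [0.3849, 0.4213, 0.2]
tool_rot: [0.994, 0.112, 0.0, -0.0]
force: [-0.0, 0.1, -2.9]
finger_gap: 0.203
gripper_force: 23.2
```

Run:
```python
from h import *
bask()
```

```text
t 30.97 p [0.3849 0.4213 0.2   ] yawY -77.1 z [ 0.001  0.    -1.   ] F [-0.   0.1 -2.9] M [ 0.06 -0.09  0.01] gap 0.203 gf 23.2 q [ 0.63  0.47  1.59 -0.    1.08  1.98]
brown [(np.int32(75), array([177.6, 214.2])), (np.int32(81), array([184.7, 239.6]))]
-20 [0.528 0.454 0.134] [155.8 216.1] [188.5 208.5]
-12 [0.517 0.451 0.114] [159.2 220.4] [191.4 213. ]
-4 [0.502 0.448 0.096] [162.5 225.4] [194.2 218.1]
4 [0.485 0.444 0.081] [165.5 231. ] [196.8 223.8]
12 [0.467 0.44  0.067] [168.3 237.1] [199.3 229.9]
20 [0.446 0.435 0.057] [170.9 243.6] [201.6 236.5]
28 [0.425 0.43  0.05 ] [173.1 250.5] [203.7 243.3]
164 kkkkkkkkkkkkkkgggggggggggggggggggggggggggppppgggggggkkkkkkkkkkkkkkkkkkkkkkkkk
172 kkkkkkkkkkkkggpggBpWWWWWppgpppppppppWWWWWpppWpppgggggggggggggkkkkggggkkkkkkkg
180 kkkkkkkkkkkgpgggBBBBBBBBgggWWpppppppppppppBBBpWWWppppppppppggggggggkkkkkkkkkk
```

Emit:
send_rows(
  commands="17.85 0 0 0 0;17.85 0 0 0 0;17.85 0 0 0 0;17.85 0 0 0 0;17.85 0 0 0 0;17.85 0 0 0 0;17 0 0 0 0;17 0 0 0 0",
)

```text
t: 31.68
tcp_pos: [0.3846, 0.4211, 0.1998]
tool_rot: [0.994, 0.112, -0.0, 0.0]
force: [-0.5, 0.3, -2.5]
finger_gap: 0.206
gripper_force: 23.2
```

Run:
```python
from h import *
bask()
```

```text
t 31.68 p [0.3846 0.4211 0.1998] yawY -77.1 z [-0. -0. -1.] F [-0.5  0.3 -2.5] M [ 0.03 -0.04 -0.03] gap 0.206 gf 23.2 q [0.63 0.47 1.59 0.   1.08 1.98]
brown [(np.int32(75), array([177.6, 214.3])), (np.int32(82), array([184.6, 239.6]))]
-20 [0.528 0.454 0.134] [155.9 216.1] [188.5 208.6]
-12 [0.516 0.451 0.114] [159.3 220.5] [191.4 213.1]
-4 [0.502 0.448 0.096] [162.6 225.5] [194.2 218.2]
4 [0.485 0.444 0.08 ] [165.6 231.1] [196.9 223.9]
12 [0.467 0.44  0.067] [168.4 237.2] [199.4 230. ]
20 [0.446 0.435 0.057] [170.9 243.7] [201.7 236.5]
28 [0.425 0.43  0.05 ] [173.1 250.5] [203.7 243.4]
164 kkkkkkkkkkkkkkgggggggggggggggggggggggggggppppggggggkkkkkkkkkkkkkkkkkkkkkkkkkk
172 kkkkkkkkkkkkggpggBpWWWWWppgppppppppWpWWpWWppWpppgggggggggggggkkkkkggkkkkkkkkg
180 kkkkkkkkkkkgpgggBBBBBBBBgggWWWppppppppppppBBBpWWWppppppppppggggggggkkkkkkkkkk
```

Emit:
send_rows(
  commands="17.9 0 0 0 0;17.9 0 0 0 0;17.9 0 0 0 0;17.9 0 0 0 0;17.9 0 0 0 0;17.9 0 0 0 0",
)

```text
t: 32.23
tcp_pos: [0.3847, 0.4211, 0.1998]
tool_rot: [0.994, 0.112, -0.0, 0.0]
force: [0.2, 0.2, -2.5]
finger_gap: 0.206
gripper_force: 3.4
```

Run:
```python
from h import *
bask((4,12,20))
```

```text
t 32.23 p [0.3847 0.4211 0.1998] yawY -77.1 z [-0. -0. -1.] F [ 0.2  0.2 -2.5] M [-0.03 -0.02 -0.01] gap 0.206 gf 3.4 q [0.63 0.47 1.59 0.   1.08 1.98]
brown [(np.int32(75), array([177.6, 214.3])), (np.int32(16), array([181.9, 237.2]))]
4 [0.485 0.444 0.08 ] [165.6 231.1] [196.9 223.9]
12 [0.467 0.44  0.067] [168.4 237.2] [199.4 230. ]
20 [0.446 0.435 0.057] [170.9 243.7] [201.7 236.5]
164 kkkkkkkkkkkkkkgggggggggggggggggggggggggggppppggggggkkkkkkkkkkkkkkkkkkkkkkkkkk
172 kkkkkkkkkkkkggpggBpWWWWWppgppppppppWpWpWWpppWpppppgpggggggggggkkkkggkkkkkkggg
180 kkkkkkkkkkkgpgggBBBBBBBBgggWWpppppppppppppBBpppppppppppppppggggggggkkkkkkkkkk
```

```bash
cat >> h.py <<'E'
def amap(name,r0,r1,c0,c1,st_=2,f=None):
    s=cams.snapshot(name);im=s['pixels'].astype(int)
    if f: im=cv2.imread('pics/'+f)[:,:,::-1].astype(int)
    def ch(a):
        if a[0]-a[2]>25: return 'B'
        m=a.sum()//3
        return '#' if m<45 else '%' if m<90 else '+' if m<140 else '-' if m<180 else ('o' if a[2]-a[0]>9 else '.') if m<215 else ('O' if a[2]-a[0]>6 else ' ')
    print('cols',c0,c1)
    for v in range(r0,r1,st_): print(v,''.join(ch(im[v,c]) for c in range(c0,c1)))
E
python3 - <<'E'
from h import *
amap('top',202,264,150,216,2)
print('---before');amap('top',202,264,150,216,2,'topb3097.png')
E
```

```text
cols 150 216
202 ##############################################%%%##############%%%
204 ####################################%%%++----OOO-+%%%%#########%%%
206 ##########################%%%+++---ooo---++%+oOOO++%%%#########%%%
208 ################%%%+++---ooo-+-++%%%%%%%%+++++++O-%%+%#########%%%
210 #########%+++++ooo-+-++%%%%%BB%%++%%%%%++--OOOOOO-%%%%#########%%%
212 #########+oOO-%%%%%%BBBBB-BBBBBBBB%%%%##+OOOOOOOOO+%%%%#########%%
214 #########+o-++%%%%B+      BBBBBBBBB%%%#%+ooooOOOOO-+%+%#########%%
216 #########%o-%%%%%+BB   .-..BBBBBBB%%%%%+.   .--ooOo+%%%%########%%
218 ##########+-+%%%%+-B-   --.-BBBBB++oOOo-  OO  .o--O+%%%%########%%
220 ##########+o+%%%%+o.-----+++++++--oOOOOooo    ...-O-+%++########%%
222 ##########%-+%%%%%+oOOo----ooOOOOOOOOOOOOOo-oooo.--o+%%%%#######%%
224 ##########%+-+%%%%+oOOOOOOOOooOOOOOOOOOOOOOOOo--+%+O+%%%%########%
226 ###########+o+%%%%%-oOOoOOOOOoOOOOOOOOOOOOOOOOOOO-+--+%+%######%-%
228 ###########%-+%%%%%+oOOOOoOOOooOOOOOOOOOOOOOOOOOOOOOo+%%%%#####+o+
230 ############+o+%%%%+oOOOOOOOOOoOOOOOOOOOOOOOOOOOOOOOO+%%%%######%%
232 ############+o+%%%
[... 771 characters left out ...]
########+o+%%%%oooooo--+--oooooooooooooooo+%%%############
256 #%%%############%++%%%%-o-+%%%%%%%-ooooooooooooooo+%%%############
258 ##+%%##################%%%%%#%%-+%+ooooooooooooooo-%%%%###########
260 ###%%%###############%%%%%%%%%%++%+ooo----------o-+%%%%###########
262 ####%%%#############%%%%%%%%%%###%%+-++++++++++++++%%%%%##########
---before[ WARN:0@2.090] global loadsave.cpp:275 findDecoder imread_('pics/topb3097.png'): can't open/read file: check file path/integrity
Traceback (most recent call last):
  File "h.py", line 65, in amap
    if f: im=cv2.imread('pics/'+f)[:,:,::-1].astype(int)
             ~~~~~~~~~~~~~~~~~~~~~^^^^^^^^^^
TypeError: 'NoneType' object is not subscriptable
```

Map shows bottle_1 and vial on the basket floor, the pan (pitch ≈20°) empty, bottle_2 peeking out under the lip. Lift the scoop away.

Emit:
send_rows(
  commands="16 0 0 0 0;16 0 0 -0.4 0;16 0 0 -0.8 0;16 0 0 -1 0;16 0 0 -1 0;16 0 0 -1 0;16 0 0 -1 0;16 -1 0 0 0;16 -1 0 0 0;16 -1 0 0 0;16 0 0 0 0",
)

```text
t: 33.3
tcp_pos: [0.3217, 0.4063, 0.3043]
tool_rot: [0.994, 0.113, -0.002, 0.001]
force: [-0.8, -0.9, -2.7]
finger_gap: 0.2
gripper_force: 39.7
```

Run:
```python
from h import *
st();amap('top',202,264,150,216,2)
amap('top',176,240,206,262,2)
```

```text
t 33.3 p [0.3217 0.4063 0.3043] yawY -77.0 z [-0.004 -0.002 -1.   ] F [-0.8 -0.9 -2.7] M [-0.05  0.    0.02] gap 0.2 gf 39.7 q [0.68 0.28 1.58 0.   1.29 2.03]
cols 150 216
202 #############################################%%%%##############%%%
204 ####################################%%%+++---OOO-+%%%##########%%%
206 ###########################%%+++---ooo--+++%+oOOO++%%%#########%%%
208 ################%%%+++---ooo--+++%%%%%%%%+++++++O-%%+%#########%%%
210 #########%+++++ooo-++++%%%%%BBB%++%%%%%++--OOOOOO-+%%%#########%%%
212 ########%+oOO-%%%%%%BBBBB-BBBBBBBB%%%%##+OOOOOOOOO+%%%%#########%%
214 #########+o-++%%%%B+      BBBBBBBBB%%%#%+ooooOOOOO-+%+%#########%%
216 #########%o-%%%%%+BB   .-..BBBBBBB+%%%%+.   .--ooOo++%%%########%%
218 ##########+-+%%%%+-B-   --.-BBBB%++oOOo.  OO  .o--O+%%%%########%%
220 ##########+o+%%%%+o.-----++++%++--oOOOOooo    ...-O-+%+%########%%
222 ##########%--%%%%%+oOOo----oOoOOOOOOOOOOOOo-o.oo.--o+%%%%#######%%
224 ###########+-+%%%%+oOOOOOOOOOoOOOOOOOOOOOOOOOo--+%+O+%%%%########%
226 ###########+o+%%%%%-oOOooOOOOoOOOOOOOOOOOOOOOOOOO-+--+%+%######%-+
228 #
[... 2537 characters left out ...]
                    +%%%++++%
218 ########%%%%%%-                                -%%%%++%%
220 ########%%%%%%-                                -%%%%%+%%
222 ########%%%%%%++                               o+%%%%++%
224 %########%%%%%%-                               o+%%%+Oo+
226 %######%-+%%%%+-                               O+%%%%%+%
228 %%#####+o+%%%%+-                                +%%%+++%
230 %%######%%%%%%%-                                -%%%+++%
232 %%#######%%%%%%+                                -%%%++++
234 %%%######%%%%%%+                                .+%%%+++
236 %%%#######%%%%%+                                .+%%%+++
238 %%%#######%%%%%+                                 +%%%+%%
```

All three lie inside the basket; tray empty. Taking the scoop back to its original clear spot.

Run:
```python
from h import *
plan([.46,.05,.335],-9.25,20)
```

```text
t 33.4 p [0.3257 0.4078 0.3046] yawY -77.1 z [ 0.001  0.001 -1.   ] F [ 1.8  0.3 -2.3] M [ 0.   -0.07 -0.02] gap 0.201 gf 39.7 q [ 0.68  0.29  1.57 -0.    1.28  2.03]
[0.13, 0.95, -0.08] -0.46
[0.1, 0.95, -0.08] -0.46
[0.07, 0.95, -0.08] -0.46
[0.03, 0.95, -0.08] -0.46
[0.0, 0.96, -0.08] -0.46
[-0.03, 0.95, -0.08] -0.46
[-0.06, 0.95, -0.08] -0.46
[-0.09, 0.95, -0.08] -0.46
[-0.12, 0.95, -0.08] -0.46
[-0.15, 0.94, -0.08] -0.46
[-0.18, 0.94, -0.08] -0.46
[-0.21, 0.93, -0.08] -0.46
[-0.24, 0.92, -0.08] -0.46
[-0.27, 0.92, -0.08] -0.46
[-0.3, 0.91, -0.08] -0.46
[-0.33, 0.9, -0.08] -0.46
[-0.36, 0.89, -0.08] -0.46
[-0.39, 0.87, -0.08] -0.46
[-0.41, 0.86, -0.08] -0.46
[-0.44, 0.85, -0.08] -0.46
```

Emit:
send_rows(
  commands="16 0.13 0.95 -0.1 -0.46;16 0.1 0.95 -0.1 -0.46;16 0.07 0.95 -0.1 -0.46;16 0.03 0.95 -0.1 -0.46;16 0 0.95 -0.1 -0.46;16 -0.03 0.95 -0.1 -0.46;16 -0.06 0.95 -0.1 -0.46;16 -0.09 0.95 -0.08 -0.46;16 -0.12 0.95 -0.08 -0.46;16 -0.15 0.94 -0.08 -0.46;16 -0.18 0.94 -0.08 -0.46;16 -0.21 0.93 -0.08 -0.46;16 -0.24 0.92 -0.08 -0.46;16 -0.27 0.92 -0.08 -0.46;16 -0.3 0.91 -0.08 -0.46;16 -0.33 0.9 -0.08 -0.46;16 -0.36 0.89 -0.08 -0.46;16 -0.39 0.87 -0.08 -0.46;16 -0.41 0.86 -0.08 -0.46;16 -0.44 0.85 -0.08 -0.46",
)

```text
t: 35.07
tcp_pos: [0.4606, 0.0483, 0.3392]
tool_rot: [0.907, 0.421, 0.001, 0.001]
force: [-0.2, 0.5, -2.2]
finger_gap: 0.198
gripper_force: 39.7
```

Run:
```python
from h import *
plan([.384,-.36,.33],-10,22)
```

```text
t 35.07 p [0.4606 0.0483 0.3392] yawY -40.3 z [ 0.002 -0.    -1.   ] F [-0.2  0.5 -2.2] M [ 0.06  0.05 -0.01] gap 0.198 gf 39.7 q [-0.14  0.16  1.64 -0.    1.33  0.57]
[-0.82, 0.47, 0.02] -0.45
[-0.84, 0.44, 0.02] -0.45
[-0.85, 0.41, 0.02] -0.45
[-0.86, 0.39, 0.02] -0.45
[-0.87, 0.36, 0.02] -0.45
[-0.88, 0.33, 0.02] -0.45
[-0.89, 0.3, 0.02] -0.45
[-0.9, 0.27, 0.02] -0.45
[-0.91, 0.25, 0.02] -0.45
[-0.92, 0.22, 0.02] -0.45
[-0.93, 0.19, 0.02] -0.45
[-0.93, 0.16, 0.02] -0.45
[-0.94, 0.13, 0.02] -0.45
[-0.94, 0.1, 0.02] -0.45
[-0.94, 0.07, 0.02] -0.45
[-0.94, 0.04, 0.02] -0.45
[-0.94, 0.01, 0.02] -0.45
[-0.94, -0.02, 0.02] -0.45
[-0.94, -0.05, 0.02] -0.45
[-0.94, -0.08, 0.02] -0.45
[-0.94, -0.11, 0.02] -0.45
[-0.93, -0.14, 0.02] -0.45
```

Emit:
send_rows(
  commands="16 -0.82 0.47 0 -0.46;16 -0.84 0.44 0 -0.46;16 -0.85 0.41 0 -0.46;16 -0.86 0.39 0 -0.46;16 -0.87 0.36 0 -0.46;16 -0.88 0.33 0 -0.46;16 -0.89 0.3 0 -0.46;16 -0.9 0.27 0 -0.46;16 -0.91 0.25 0 -0.46;16 -0.92 0.22 0 -0.46;16 -0.93 0.19 0 -0.46;16 -0.93 0.16 0 -0.46;16 -0.94 0.13 0 -0.46;16 -0.94 0.1 0 -0.46;16 -0.94 0.07 0 -0.46;16 -0.94 0.04 0 -0.46;16 -0.94 0.01 0 -0.46;16 -0.94 -0.02 0 -0.46;16 -0.94 -0.05 0 -0.46;16 -0.94 -0.08 0 -0.46",
)

```text
t: 36.73
tcp_pos: [0.391, -0.3234, 0.339]
tool_rot: [0.728, 0.685, -0.0, 0.001]
force: [0.2, -0.4, -2.4]
finger_gap: 0.2
gripper_force: 39.7
```

Emit:
send_rows(
  commands="16 -0.94 -0.11 0 -0.46;16 -0.7 -0.14 0 -0.46;16 0 0 0 0",
)

```text
t: 36.98
tcp_pos: [0.3842, -0.3581, 0.3388]
tool_rot: [0.707, 0.707, -0.001, 0.001]
force: [-0.7, -0.1, -2.8]
finger_gap: 0.2
gripper_force: 39.7
```

Run:
```python
from h import *
r,y=st();pitch(fwd=y[:,0]);go([.384,-.36,.16])
```

```text
t 36.98 p [ 0.3842 -0.3581  0.3388] yawY 0.0 z [ 0.    -0.003 -1.   ] F [-0.7 -0.1 -2.8] M [-0.07 -0.03 -0.01] gap 0.2 gf 39.7 q [-0.96  0.26  1.51 -0.    1.37 -0.96]
[(15, np.float64(1.0), np.float64(0.0)), (16, np.float64(1.0), np.float64(0.0)), (17, np.float64(1.0), np.float64(0.0)), (18, np.float64(1.0), np.float64(0.0)), (19, np.float64(1.0), np.float64(0.0))]
t 37.03 p [ 0.3844 -0.3559  0.3386] yawY -0.0 z [ 0.    -0.001 -1.   ] F [ 0.1  0.7 -1.7] M [ 0.12 -0.04 -0.01] gap 0.2 gf 39.7 q [-0.96  0.26  1.51 -0.    1.37 -0.96]
rows units [-0.2  -0.02  8.93]
```

Emit:
send_rows(
  commands="16 -0.7 0 1 0;16 0 0 1 0;16 0 0 1 0;16 0 0 1 0;16 0 0 1 0;16 0 0 1 0;16 0 0 1 0;16 0 0 1 0;16 0 0 0.8 0;16 0 0 0.6 0;17.5 0 0 0.2 0;17.6 -0.26 0 0.17 0;17.6 -0.26 0 0.17 0;17.6 -0.26 0 0.17 0;17.6 -0.26 0 0.17 0;17.6 -0.26 0 0.17 0;17.6 -0.26 0 0.17 0;17.6 -0.26 0 0.17 0;17.6 -0.2 0 0.17 0;17.6 0 0 0 0",
)

```text
t: 38.7
tcp_pos: [0.3845, -0.4092, 0.1188]
tool_rot: [0.706, 0.708, 0.0, 0.0]
force: [0.6, -0.7, -0.2]
finger_gap: 0.205
gripper_force: 15.1
```

Run:
```python
from h import *
r,y=st();pitch(fwd=y[:,0])
```

```text
t 38.7 p [ 0.3845 -0.4092  0.1188] yawY 0.1 z [ 0. -0. -1.] F [ 0.6 -0.7 -0.2] M [-0.06 -0.04 -0.01] gap 0.205 gf 15.1 q [-1.02  0.57  1.68  0.    0.89 -1.02]
[(-5, np.float64(0.7777777777777778), np.float64(0.0)), (-4, np.float64(1.0), np.float64(0.0)), (-3, np.float64(1.0), np.float64(0.0)), (-2, np.float64(1.0), np.float64(0.0)), (-1, np.float64(1.0), np.float64(0.0)), (0, np.float64(1.0), np.float64(0.0)), (1, np.float64(1.0), np.float64(0.1111111111111111))]
```

Emit:
send_rows(
  commands="17.8 0 0 0.1 0;17.8 0 0 0.1 0;17.9 0 0 0.05 0;17.9 0 0 0 0;18.5 0 0 0 0;19.5 0 0 0 0;24 0 0 0 0;34 0 0 0 0;45 0 0 0 0;45 0 0 0 0",
)

```text
t: 39.58
tcp_pos: [0.3846, -0.408, 0.1142]
tool_rot: [0.706, 0.708, 0.0, -0.0]
force: [0.3, -0.2, 0.6]
finger_gap: 0.526
gripper_force: 0.0
```

Emit:
send_rows(
  commands="45 0 0 -0.5 0;45 0 0 -1 0;45 0 0 -1 0;45 0 0 -1 0;45 0 0 -1 0;45 0 0 -1 0;45 0 0 -1 0;45 0 0 -1 0;45 0 0 0 0;45 0 0 0 0",
)

```text
t: 40.42
tcp_pos: [0.385, -0.4087, 0.266]
tool_rot: [0.706, 0.708, -0.0, 0.002]
force: [0.3, 0.4, -0.6]
finger_gap: 0.527
gripper_force: 0.0
```

Run:
```python
from h import *
st();amap('top',236,276,408,474,2);amap('top',204,262,156,210,3)
print('orig');amap('top',236,276,408,474,2,'top0.png')
```

```text
t 40.42 p [ 0.385  -0.4087  0.266 ] yawY 0.2 z [ 0.002 -0.003 -1.   ] F [ 0.3  0.4 -0.6] M [-0.01 -0.05 -0.03] gap 0.527 gf 0.0 q [-1.01  0.38  1.53  0.    1.22 -1.02]
cols 408 474
236 ################%++-OOO+################+ooooooooooooooooooooooooo
238 ################%++.O O+#%%%%%%#%%##%###%++++++--++++-------------
240 ###############%%++o OO+%%%%%%%%%%%%%%############################
242 #####++%%%%%%%%%%++o.OOO OOOOO  OOOOOOO OOooooooo-------------++++
244 ####%oOooooooooo-++--oOOO O   O OOO OOOOOOOOO OOOOOOO O  OOOO OOOO
246 ####%oOoooooooooooo-----------------------------------oo..o..ooo.o
248 ####%oOOOoooooooooooooooooooooooooo+%%%-%###############%%++++++++
250 ####%-ooooooooooooooooooooooooooooo-%%%-%#########################
252 ####%-ooooooooooooooooooooooooooooo-%%%o+%########################
254 ####%+ooooooooooooooooooooooooooooo-%%+Ooo+#######################
256 ####%+ooooooooooooooooooooooooooooo-%%+O-+%#######################
258 #####+ooooooooooooooooooooooooooooo-+%%o+%%###########%%%#########
260 #####+oOOoooooooooooooooooooooooooo-+%%-++%###########%%%######
[... 2431 characters left out ...]
#%oOoooooooooooooooooooooooooooo+%%%+++%#####################
258 ######%oOoooooooooooooooooooooooooooo+%%%%%%%###########%%%%######
260 ######%OOOOooooOooooooooooooooooooooo+%%%+++%##########%%%%%%#####
262 ######%oOoooooooooooooooooooooooooooo+%%%.+%######################
264 ######%oooooooooooooooooooooooooooooo+%%%-%#######################
266 ######%oooooooooooooooooooooooooooooo+%%%-%#######################
268 ######%oooooooooooooooooooooooooooooo+%%%-%#######################
270 ######%oooooooooooooooooooooooooooooo-%%+.+#######################
272 #######+-++++++++++++++++++++++++++++%%%+.+#######################
274 %%%%%%%%%%%%%%%%%%%%%%%%%%%%%%%%%%%%%%%%%%%%%%%%%%%%%%%%%%%%%%%%%%
```

```bash
python3 -c "
from station import sign_off
print(sign_off())"
```

```text
the job is handed in; nothing more can be done
None
```

I handed the job in at about 40 s: the last camera check showed both dropper bottles and the vial in the basket, and the scoop upright and released at its original spot; no verdict came back.

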